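# Load the tube rocker and fit its hold-down frame

## Task

Reload the tube rocker. First switch it off by throwing its lever all the way over to the other side, then unhook the hold-down frame and lay it flat on the bench, clear of the rocker. Lay every sample tube lengthwise in its own V-groove, centred on the two grooved rails, so that it is cradled and cannot roll; then hook the frame's tongue under the rocker's lip with its back edge raised, swing it down flat on its seats, fully home, and last throw the lever back to where it was, without pushing the other things on the bench about.

Things in the scene. Friction and masses are not known exactly. Their poses are not given: they have to be found in the camera images.
- rocker: Grey and white tube rocker fixed on the bench (pose differs per start), 190 mm (x) by 210 mm (y). Origin: centre of its underside; x to its back, y left, z up. An open bay, floor at z = 10 mm, is crossed along y by two 8 mm thick steel rails at x = -28 and +28 mm (48 mm clear between them), each with four 90 degree V-grooves whose leaves end near z = 36 mm.
- lip (a point): Middle of the aluminium lip's lower edge, at the rocker's front: (-70, 0, 65) mm in the rocker's frame, same axes. The lip is 6 mm thick, 160 mm wide (y), over a slot 10 mm deep (x -80 to -70) and 12 mm high: its ledge (front seat) at z = 53 mm, its end wall at x = -80 mm, its cheeks at y = +-65 mm.
- stop (a point): Middle of the back stop's top edge: (80, 0, 65) mm in the rocker's frame. The stop wall's face at x = 80 mm rises 12 mm above the back seat, a ledge at z = 53 mm from x = 70 to 80 mm. From end wall to stop it is 160 mm, from lip edge to stop 150 mm, so the 156 mm long frame goes in only tongue first with its back raised.
- groove1 (a point): Groove 1 of 4 (44 mm apart along the rocker's y): the point where the centre of a well laid tube lies, on the tube's axis, midway between the two rails, 36 mm above the bench; axes as the rocker's. The tube lies along x, either way round.
- groove2 (a point): Groove 2 of 4 (44 mm apart along the rocker's y): the point where the centre of a well laid tube lies, on the tube's axis, midway between the two rails, 36 mm above the bench; axes as the rocker's. The tube lies along x, either way round.
- groove3 (a point): Groove 3 of 4 (44 mm apart along the rocker's y): the point where the centre of a well laid tube lies, on the tube's axis, midway between the two rails, 36 mm above the bench; axes as the rocker's. The tube lies along x, either way round.
- groove4 (a point): Groove 4 of 4 (44 mm apart along the rocker's y): the point where the centre of a well laid tube lies, on the tube's axis, midway between the two rails, 36 mm above the bench; axes as the rocker's. The tube lies along x, either way round.
- tube1_c (a point): Off-white sample tube on the black mat (2 to 4 are there; absent: None). Its centre, on the axis; x runs along it. 124 mm long: round body, 18 mm diameter, x = -52 to 40 mm; hexagonal cap (x 40 to 62) and foot (x -62 to -52), 24 mm across flats, which stop it rolling and hold the axis 12 mm above a flat surface. 45 g. Grip across the body's centre. In a groove both rails bear on the round body.
- tube2_c (a point): Off-white sample tube on the black mat (2 to 4 are there; absent: None). Its centre, on the axis; x runs along it. 124 mm long: round body, 18 mm diameter, x = -52 to 40 mm; hexagonal cap (x 40 to 62) and foot (x -62 to -52), 24 mm across flats, which stop it rolling and hold the axis 12 mm above a flat surface. 45 g. Grip across the body's centre. In a groove both rails bear on the round body.
- tube3_c (a point): Off-white sample tube on the black mat (2 to 4 are there; absent: None). Its centre, on the axis; x runs along it. 124 mm long: round body, 18 mm diameter, x = -52 to 40 mm; hexagonal cap (x 40 to 62) and foot (x -62 to -52), 24 mm across flats, which stop it rolling and hold the axis 12 mm above a flat surface. 45 g. Grip across the body's centre. In a groove both rails bear on the round body.
- tube4_c (a point): Off-white sample tube on the black mat (2 to 4 are there; absent: None). Its centre, on the axis; x runs along it. 124 mm long: round body, 18 mm diameter, x = -52 to 40 mm; hexagonal cap (x 40 to 62) and foot (x -62 to -52), 24 mm across flats, which stop it rolling and hold the axis 12 mm above a flat surface. 45 g. Grip across the body's centre. In a groove both rails bear on the round body.
- frame_grip (a point): Hold-down frame: flat aluminium window frame, black upright fin as handle, at first fitted on the empty rocker, tongue under the lip. Point: centre of the fin; z up from the plate, -x to the tongue. Fin 50 (x) by 12 (y) mm, z = -19 to 19 mm. Plate 5 mm thick, 190 mm wide (y), x = -68 to 72 mm, underside z = -24; tongue x = -84 to -68 mm. 280 g, balanced near the fin.
- frame_tongue (a point): Middle of the tongue's lower outer edge (tongue: 120 mm wide in y, 5 mm thick, reaches 16 mm beyond the plate). Lies at (-84, 0, -24) mm from frame_grip; same axes. Home: it is at x = -78 mm (-76 to -80), y = 0 (+-5), z = 53 mm in the rocker's frame, the frame flat.
- lever (a joint): Lever behind the rocker's back stop (its pivot at x = 122, y = 0, z = 22 mm of the rocker). 60 mm long, swings in the rocker's y-z plane: at 0 rad it leans to the rocker's -y by 0.5 rad from upright, (off), at 1.0 rad to +y by 0.5 rad (on); it starts near on. Light friction (about 1 N at the tip), stays where it is left.
- lever_tip (a point): Centre of the 26 mm ball on the end of the lever.
- mat: Black rubber mat under the tubes, 170 x 260 mm, 3 mm thick, fixed; origin centre of its underside.
- reagent: Glass bottle, 56 mm diameter, 130 mm high; origin at its underside. Leave alone.
- jar: White jar, 60 mm diameter, 75 mm high; origin at its underside. Leave alone.
- tipbox: Box with clear lid, 85 x 120 x 70 mm; origin at its underside. Leave alone.
- beaker: Clear beaker, 70 mm diameter, 90 mm high; origin at its underside. Leave alone.
Things that resemble listed ones, but are neither listed nor needed, are in the scene too. What is shaped like the part that bears tube3_c but orange, pink or purple is not meant.

How it is judged (in metres and radians):
On the way, in this order (a step that is already met when the one before it is completed fails the run):
1. the lever is thrown over to off (value of joint lever below 0.15 rad), for 0.1 s.
2. the frame lies flat on the bench, clear of the rocker (height (world z) of frame_tongue below 0.01 m and angle between frame_grip's own z axis and vertical below 0.05 rad and horizontal distance between frame_grip and rocker above 0.15 m and linear speed of frame below 0.02 m/s), for 0.2 s.
3. every tube lies cradled in a groove (((distance between tube1_c and groove1 below 0.01 m and z of tube1_c in the frame of groove1 between -0.003 and 0.003 m and angle between the x axis of tube1_c and the x axis of rocker, either way round below 0.08 rad) or (distance between tube1_c and groove2 below 0.01 m and z of tube1_c in the frame of groove2 between -0.003 and 0.003 m and angle between the x axis of tube1_c and the x axis of rocker, either way round below 0.08 rad) or (distance between tube1_c and groove3 below 0.01 m and z of tube1_c in the frame of groove3 between -0.003 and 0.003 m and angle between the x axis of tube1_c and the x axis of rocker, either way round below 0.08 rad) or (distance between tube1_c and groove4 below 0.01 m and z of tube1_c in the frame of groove4 between -0.003 and 0.003 m and angle between the x axis of tube1_c and the x axis of rocker, either way round below 0.08 rad)) and ((distance between tube2_c and groove1 below 0.01 m and z of tube2_c in the frame of groove1 between -0.003 and 0.003 m and angle between the x axis of tube2_c and the x axis of rocker, either way round below 0.08 rad) or (distance between tube2_c and groove2 below 0.01 m and z of tube2_c in the frame of groove2 between -0.003 and 0.003 m and angle between the x axis of tube2_c and the x axis of rocker, either way round below 0.08 rad) or (distance between tube2_c and groove3 below 0.01 m and z of tube2_c in the frame of groove3 between -0.003 and 0.003 m and angle between the x axis of tube2_c and the x axis of rocker, either way round below 0.08 rad) or (distance between tube2_c and groove4 below 0.01 m and z of tube2_c in the frame of groove4 between -0.003 and 0.003 m and angle between the x axis of tube2_c and the x axis of rocker, either way round below 0.08 rad)) and ((distance between tube3_c and groove1 below 0.01 m and z of tube3_c in the frame of groove1 between -0.003 and 0.003 m and angle between the x axis of tube3_c and the x axis of rocker, either way round below 0.08 rad) or (distance between tube3_c and groove2 below 0.01 m and z of tube3_c in the frame of groove2 between -0.003 and 0.003 m and angle between the x axis of tube3_c and the x axis of rocker, either way round below 0.08 rad) or (distance between tube3_c and groove3 below 0.01 m and z of tube3_c in the frame of groove3 between -0.003 and 0.003 m and angle between the x axis of tube3_c and the x axis of rocker, either way round below 0.08 rad) or (distance between tube3_c and groove4 below 0.01 m and z of tube3_c in the frame of groove4 between -0.003 and 0.003 m and angle between the x axis of tube3_c and the x axis of rocker, either way round below 0.08 rad)) and ((distance between tube4_c and groove1 below 0.01 m and z of tube4_c in the frame of groove1 between -0.003 and 0.003 m and angle between the x axis of tube4_c and the x axis of rocker, either way round below 0.08 rad) or (distance between tube4_c and groove2 below 0.01 m and z of tube4_c in the frame of groove2 between -0.003 and 0.003 m and angle between the x axis of tube4_c and the x axis of rocker, either way round below 0.08 rad) or (distance between tube4_c and groove3 below 0.01 m and z of tube4_c in the frame of groove3 between -0.003 and 0.003 m and angle between the x axis of tube4_c and the x axis of rocker, either way round below 0.08 rad) or (distance between tube4_c and groove4 below 0.01 m and z of tube4_c in the frame of groove4 between -0.003 and 0.003 m and angle between the x axis of tube4_c and the x axis of rocker, either way round below 0.08 rad))), for 0.2 s.
4. the frame's tongue is under the lip while its back edge is still raised (x of frame_tongue in the frame of rocker below -0.0715 m and z of frame_tongue in the frame of rocker between 0.049 and 0.061 m and angle between frame_grip's own z axis and vertical between 0.06 and 0.6 rad and y of frame_tongue in the frame of rocker between -0.007 and 0.007 m), for 0.1 s.
5. the frame is down flat on its seats (x of frame_tongue in the frame of rocker between -0.0825 and -0.0735 m and z of frame_tongue in the frame of rocker between 0.05 and 0.056 m and angle between frame_grip's own z axis and vertical below 0.03 rad and y of frame_tongue in the frame of rocker between -0.007 and 0.007 m), for 0.2 s.
6. the lever is thrown back to on (value of joint lever above 0.85 rad), for 0.1 s.
At the end, for the whole second after the job is handed in: Tubes: centre within 10 mm of a groove point (3 mm in height), axis within 0.08 rad of the rocker's x. Frame at rest, level within 0.03 rad, tongue edge at rocker x -82.5 to -73.5, y within 7, z 50 to 56 mm. Lever beyond 0.85 rad (all of step 3 and all of step 5 and value of joint lever above 0.85 rad and linear speed of frame below 0.02 m/s); the robot touches nothing.
It fails at once if the bottle is pushed about (more than 40 mm) (distance of reagent from where it was at the start of the episode above 0.04 m).
It fails at once if the jar is pushed about (more than 40 mm) (distance of jar from where it was at the start of the episode above 0.04 m).
It fails at once if the tip box is pushed about (more than 40 mm) (distance of tipbox from where it was at the start of the episode above 0.04 m).
It fails at once if the beaker is pushed about (more than 40 mm) (distance of beaker from where it was at the start of the episode above 0.04 m).
Of tube1, tube2, tube3, tube4 only 2 to 4 are there at a start; the rules pass over those that are not, and their reading is None.
At some moment in a run one of frame may be knocked a few centimetres aside while the robot is not near it.
Once in a run the grip may slacken for a moment while it holds something.
It also fails if it takes over 210 s, if anything falls off the work surface, if the arm or the gripper's body presses on something with over 40 N, if the wrist force passes 120 N, or if a joint passes its speed limit or range.

## Robot

A 6-joint arm with a two-finger parallel gripper is mounted at the origin on the work surface. World frame = base frame: x ahead of the robot, y to its left, z up, the work surface at z = 0. Lengths are in mm, angles in rad, forces in N, time in s.
With the tool pointing down it reaches from about 350 to 875 mm from the base axis. Payload 4.2 kg.
Tool frame: the origin (TCP) lies midway between the tips of the shut fingers; the grasp point (between the pads) lies 19 mm behind it; z points along the fingers, y is the direction in which the jaws open and shut (so a half turn about z gives the same grasp; the last joint's range is limited). The gripper opens to 85 mm and grips with 20 to 120 N. Pads are 22 mm wide; open, the fingers measure 114 mm over their backs; the gripper's body (76 mm by 85 mm) begins 54 mm behind the grasp point. The pads swing forward as they close: fully open they stand 13 mm farther back than shut.
Start: joints at [-1.077, 0.385, 0.008, 0, -1.194, -0.259], TCP at [145.423, -607.825, 231.312] pointing down, gripper open.
Joint ranges: [-3.14, 3.14], [-1.21, 2.06], [-1.07, 1.41], [-3.16, 2.05], [-2.99, -0.16], [-3.1, 3.1]. Speed limits (rad/s): [2.79, 2.79, 3.14, 3.14, 3.14, 3.14].

## Interface

Orientations are given as a unit quaternion [x, y, z, w].
In Python, from bench import arm gives the robot as it stands.
- The arm moves only by the tool send_rows, never from a script. Its arguments are lists of equal length, an entry for each row: "translation": the shift along the tool's x, y, z in mm, a list of three; "dr": the turn, a rotation vector about the tool's x, y, z in degrees, a list of three; "grip": the finger opening in mm, from 0 to 85.4. In form: {"translation": [[dx, dy, dz], ...], "dr": [[ax, ay, az], ...], "grip": [grip, ...]}. A call has exactly 5 rows; each row shifts and turns the commanded pose from where the row before left it, along the tool's axes as they then stand; what a row does not reach is not made up. A row lasts 1/8 s, in which the tool goes at most 62.5 mm and 10.7 degrees, less where a joint would pass 70% of its speed; a pose out of reach is approached as far as the arm can. A call with a gripper value outside its range is refused whole. The fingers move at their own pace and stop on an object; the grip force is fixed at half the most. Time passes only in rows, so rows that do not move let the fingers close, or fill a call up. It gives the time, the measured TCP pose, the force and the opening at its end, in the units of the state.
- arm.read_state(): the state, without advancing time (a new reading comes with each control period).
- arm.get_image(name): name is "scene" or "top"; returns the picture (420x560x3 uint8, red, green, blue); there is no depth.
- arm.camera_info(name): a dict with "fx", "fy", "cx", "cy" (pixels), "cam_to_world" (4x4, takes a point from camera to world coordinates). Camera axes: x right, y down, z forward; pixel columns grow to the right and rows downward; lengths in mm; the calibration is good to about 2 mm. A picture is of the moment at which its call begins. camera_info takes no time and is no camera call.
- arm.job_done(): hands the job in, once; it reports no verdict.
Trained networks look in the newest picture that a camera, given by its name, has taken for a name from the list of things; names that differ only in an ending like _2 or _b are one class to them, and where a whole thing is asked for, a point or a joint stands for the part that bears it (a point fixed in the world has none). Each returns a list of dicts, best first, with "confidence" (0 to 1); they miss things now and then, are a little off and sometimes report something else, mostly with a low value. They report only what shows in the picture. A call takes as long as a camera call. They do not tell look-alikes from the thing itself.
- arm.search_frame(thing, camera): "xyz" ([x, y, z] in mm, in world coordinates, good to about 4 mm: the middle of the surface that is visible of it).
- arm.place_of(thing, camera): "xyz" ([x, y, z] in mm, in world coordinates, good to about 4 mm: a listed point, or the origin of a listed thing).
The state is a dict: "clock": time; "joints": joint angles; "joint_vel": joint speeds; "joint_efforts": joint torques, N m; "position": TCP position; "ee_rot": TCP orientation; "contact_force": force on the tool from outside, world axes, zero at the start; "wrist_torque": the same for the moment, N m; "gripper_width": finger opening in mm.
Only numpy, scipy, OpenCV 4.12 (cv2) and the standard library are available. Lean on these libraries where they do the work, as an engineer would, in place of code of your own. Each camera call takes 0.05 s, during which the arm holds its last target.

## Working session

There is one attempt and no reset: what is moved stays moved. The work goes in short steps, Python scripts to look and compute and a tool call to move; the robot and the scene stay as the last step left them, time stands still between calls to the robot, and variables do not carry over. Pictures are saved under pics/ and viewed, and the job is handed in when it is done.

Besides the shell and the picture viewer there is one more tool, called as name(argument=value, ...) on one line, values as JSON. send_rows: Moves the arm, as the interface text tells. Its arguments: {"type":"object","properties":{"translation":{"type":"array"},"dr":{"type":"array"},"grip":{"type":"array"}},"required":["translation","dr","grip"]}

```bash
ls; mkdir -p pics; python3 - <<'E'
from bench import arm
import cv2
for n in ("scene","top"):
    im=arm.get_image(n); cv2.imwrite(f"pics/{n}0.png",im[:,:,::-1])
    c=arm.camera_info(n); print(n,c)
s=arm.read_state(); print(s)
E
```

```text
pics
scene {'fx': 536.7938936323354, 'fy': 536.7938936323354, 'cx': 275.999091122489, 'cy': 206.78131968242607, 'cam_to_world': array([[-4.45948731e-01,  6.76202615e-01, -5.86412613e-01,
         1.35905018e+03],
       [ 8.95016596e-01,  3.30551379e-01, -2.99467993e-01,
         5.60335259e+02],
       [-8.66154206e-03, -6.58396392e-01, -7.52621531e-01,
         1.21818485e+03],
       [ 0.00000000e+00,  0.00000000e+00,  0.00000000e+00,
         1.00000000e+00]])}
top {'fx': 476.15896932989773, 'fy': 476.15896932989773, 'cx': 281.718126725499, 'cy': 213.91660304997305, 'cam_to_world': array([[ 2.50751885e-02, -9.91072465e-01,  1.30945042e-01,
         2.96426040e+02],
       [-9.99614326e-01, -2.32936175e-02,  1.51197379e-02,
         1.13297045e+02],
       [-1.19345721e-02, -1.31273670e-01, -9.91274326e-01,
         1.30985631e+03],
       [ 0.00000000e+00,  0.00000000e+00,  0.00000000e+00,
         1.00000000e+00]])}
{'clock': 0.1, 'joints': array([-1.07739963e+00,  3.85467419e-01,  6.75929174e-03, -4.15262807e-04,
       -1.19402319e+00, -2.58591276e-01]), 'joint_vel': array([-0.00152054, -0.00209451,  0.00500408,  0.0024862 , -0.00101468,
        0.0001597 ]), 'joint_efforts': array([-8.07980487e-04, -3.93318880e+01,  1.88928080e+01,  4.19794366e+00,
       -2.61711961e-03,  7.96295382e-06]), 'position': array([ 145.2899739 , -607.33509253,  230.34005214]), 'ee_rot': array([-1.17057084e-01,  9.93124698e-01,  9.70774338e-04, -1.75749541e-04]), 'contact_force': array([0.53426351, 0.50862528, 0.53160496]), 'wrist_torque': array([ 0.03825682, -0.06120445,  0.10246616]), 'gripper_width': 85.14924604115905}
```

View pics/scene0.png

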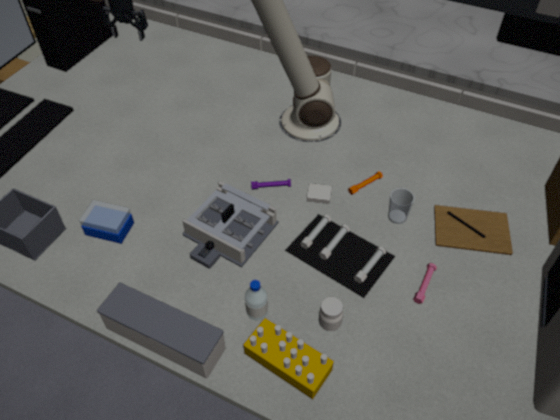

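View pics/top0.png

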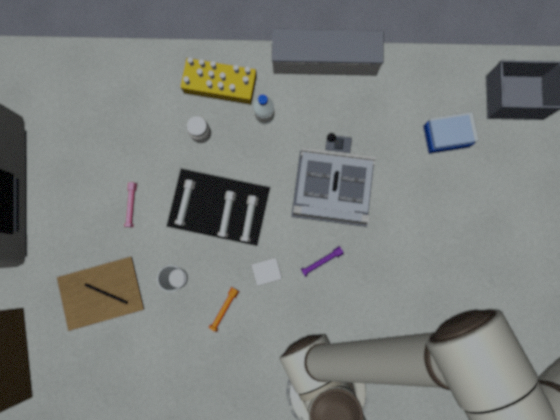

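```bash
python3 - <<'E'
from bench import arm
for cam in ("top","scene"):
  for n in ("rocker","tube1_c","frame_grip","frame_tongue","lever_tip","lip","stop","groove1","groove4","mat"):
    for r in arm.place_of(n,cam)[:6]: print(cam,n,r)
E
```

```text
top rocker {'xyz': [545.8, -7.7, -0.8], 'confidence': 0.59}
top tube1_c {'xyz': [494.5, 399.7, 17.3], 'confidence': 0.63}
top frame_grip {'xyz': [695.8, 369.2, 1.2], 'confidence': 0.73}
top frame_grip {'xyz': [552.7, -9.9, 81.3], 'confidence': 0.61}
top frame_tongue {'xyz': [467.3, 1.5, 53.7], 'confidence': 0.66}
top frame_tongue {'xyz': [472.9, 4.1, 67.3], 'confidence': 0.65}
top frame_tongue {'xyz': [550.9, 13.0, 36.7], 'confidence': 0.15}
top lever_tip {'xyz': [671.1, 0.3, 78.2], 'confidence': 0.55}
top lip {'xyz': [477.9, 1.2, 66.3], 'confidence': 0.64}
top stop {'xyz': [622.0, -13.7, 69.5], 'confidence': 0.63}
top groove1 {'xyz': [538.5, -70.7, 35.1], 'confidence': 0.84}
top groove1 {'xyz': [538.3, -29.3, 33.3], 'confidence': 0.78}
top groove1 {'xyz': [550.0, 11.9, 39.1], 'confidence': 0.71}
top groove1 {'xyz': [550.1, 57.6, 34.7], 'confidence': 0.6}
top groove4 {'xyz': [538.5, -70.7, 35.1], 'confidence': 0.84}
top groove4 {'xyz': [538.3, -29.3, 33.3], 'confidence': 0.78}
top groove4 {'xyz': [550.0, 11.9, 39.1], 'confidence': 0.71}
top groove4 {'xyz': [550.1, 57.6, 34.7], 'confi
[... 760 characters left out ...]
0.89}
scene groove1 {'xyz': [545.9, 12.4, 35.3], 'confidence': 0.87}
scene groove1 {'xyz': [624.0, -15.2, 62.8], 'confidence': 0.6}
scene groove1 {'xyz': [544.2, -26.9, 34.3], 'confidence': 0.58}
scene groove1 {'xyz': [491.4, 400.4, 13.2], 'confidence': 0.25}
scene groove4 {'xyz': [551.5, 58.4, 36.8], 'confidence': 0.97}
scene groove4 {'xyz': [535.7, -71.6, 31.9], 'confidence': 0.89}
scene groove4 {'xyz': [545.9, 12.4, 35.3], 'confidence': 0.87}
scene groove4 {'xyz': [624.0, -15.2, 62.8], 'confidence': 0.6}
scene groove4 {'xyz': [544.2, -26.9, 34.3], 'confidence': 0.58}
scene groove4 {'xyz': [491.4, 400.4, 13.2], 'confidence': 0.25}
scene mat {'xyz': [622.3, -16.8, 61.3], 'confidence': 0.69}
```

The purple (322,262), orange (224,309) and pink (130,205) tubes lie off the mat and are decoys. The three off-white tubes lie on the black mat at top-view pixels (185,203), (228,213) and (250,218). The rocker is at (335,185), with the lever ball at (332,138). Next I'll fit the poses and check close crops.

```bash
cat > h.py <<'E'
import numpy as np, cv2
from scipy.spatial.transform import Rotation as Ro
from scipy.optimize import least_squares
from bench import arm
def proj(P,cam):
    c=arm.camera_info(cam); T=np.linalg.inv(c["cam_to_world"]); P=np.atleast_2d(P)
    q=P@T[:3,:3].T+T[:3,3]
    return np.c_[c["fx"]*q[:,0]/q[:,2]+c["cx"],c["fy"]*q[:,1]/q[:,2]+c["cy"]]
def back(uv,z,cam):
    c=arm.camera_info(cam); T=c["cam_to_world"]; uv=np.atleast_2d(uv).astype(float)
    d=np.c_[(uv[:,0]-c["cx"])/c["fx"],(uv[:,1]-c["cy"])/c["fy"],np.ones(len(uv))]@T[:3,:3].T
    o=T[:3,3]; return o+d*((z-o[2])/d[:,2])[:,None]
def pose(x,y,yaw): # planar
    return Ro.from_euler('z',yaw).as_matrix(), np.array([x,y,0.])
def crop(cam,name,x0,y0,w,h,k=4,lines=()):
    im=cv2.resize(arm.get_image(cam)[y0:y0+h,x0:x0+w,::-1],None,fx=k,fy=k,interpolation=cv2.INTER_CUBIC)
    for col,P in lines:
        p=proj(P,cam); p=((p-[x0,y0]+.5)*k).astype(int)
        cv2.polylines(im,[p.reshape(-1,1,2)],False,col,1)
    cv2.imwrite("pics/"+name,im)
def st(): 
    s=arm.read_state(); R=Ro.from_quat(s["ee_rot"]).as_matrix()
    return np.array(s["position"]),R,s
def go(target,yaw=None,R=None):
    """print tool-frame shift and rotvec to target TCP; yaw: rocker-like yaw (tool x=-x', y=y', z down)"""
    p,Rc,s=st()
    if R is None: R=tool(yaw)
    d=Rc.T@(np.array(target)-p); rv=np.degrees(Ro.from_matrix(Rc.T@R).as_rotvec())
    print("shift",d.round(1),"turn",rv.round(2),"t",round(s["clock"],2))
def tool(yaw,pitch=0):
    # pitch>0 raises the back (x+) edge: rotation about -y'
    return (Ro.from_euler('z',yaw)*Ro.from_euler('y',-pitch)).as_matrix()@np.diag([-1.,1,-1])
E
python3 - <<'E'
from h import *
obs=[]
M={"rocker":(0,0,0),"lip":(-70,0,65),"stop":(80,0,65)}
G=[]
for k in range(4):
  for cam in("top","scene"):
    arm.get_image(cam)
    for n in M:
        r=arm.place_of(n,cam)
        if r and r[0]["confidence"]>.5: obs.append((M[n],r[0]["xyz"]))
    for r in arm.place_of("groove1",cam): 
        if r["confidence"]>.5 and abs(r["xyz"][2]-36)<12 and r["xyz"][0]<580: G.append(r["xyz"])
def res(p):
    R,t=pose(*p); o=[]
    for m,x in obs: o+=list((R@np.array(m)+t-x)[:2])
    for g in G:
        l=R.T@(np.array(g)-t); b=min((-66,-22,22,66),key=lambda v:abs(v-l[1])); o+=[l[0],l[1]-b]
    return o
s=least_squares(res,[546,-6,-.11],loss="soft_l1",f_scale=4); print(s.x,np.sqrt(np.mean(np.square(s.fun))))
p=s.x; np.save("rock.npy",p)
R,t=pose(*p); W=lambda a:np.array(a)@R.T+t
L=[((0,255,0),W([(-95,-105,0),(-95,105,0),(95,105,0),(95,-105,0),(-95,-105,0)])),
((0,0,255),W([(-70,-80,65),(-70,80,65)])),((0,0,255),W([(80,-80,65),(80,80,65)])),
((255,0,0),W([(122,0,22),(122,28.8,74.7)])),
((0,255,255),W([(-19,-6,96),(31,-6,96),(31,6,96),(-19,6,96),(-19,-6,96)]))]
crop("top","rk_t.png",280,120,110,110,5,L); crop("scene","rk_s.png",170,170,125,105,5,L)
# tubes
im=arm.get_image("top"); g=cv2.cvtColor(im,cv2.COLOR_RGB2GRAY)
cv2.imwrite("pics/tub.png",cv2.resize(im[160:255,155:285,::-1],None,fx=5,fy=5,interpolation=cv2.INTER_CUBIC))
print(arm.read_state()["clock"])
E
```

```text
[ 5.44954249e+02 -6.24955561e+00 -1.22119933e-01] 2.197745913318585
3.25
```

View pics/rk_t.png

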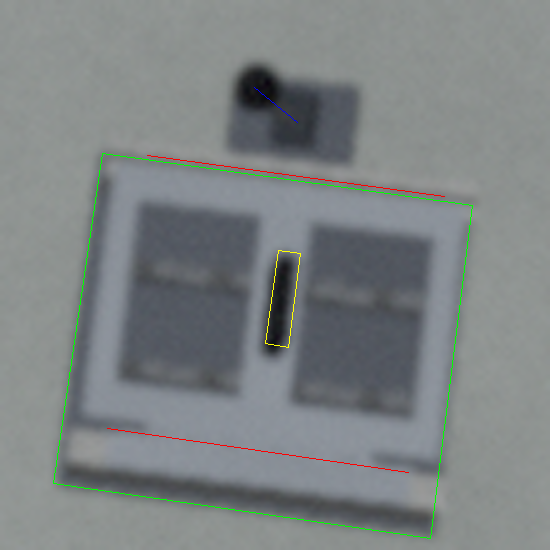

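View pics/rk_s.png

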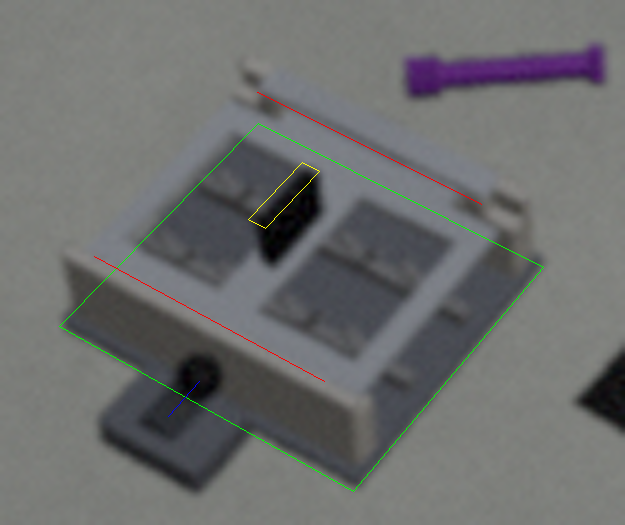

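View pics/tub.png

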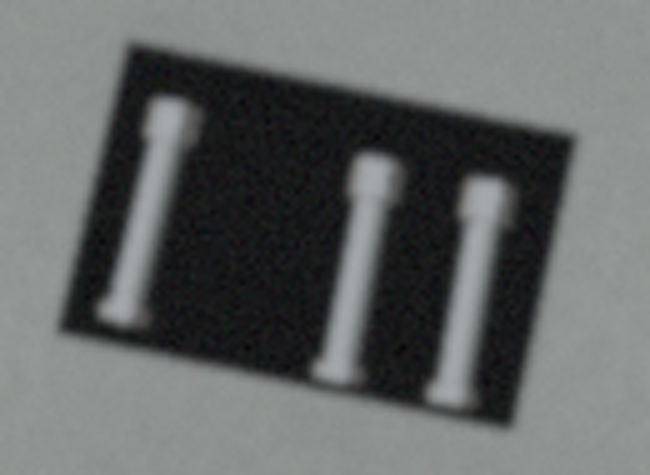

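The overlay fits the rocker to about 2 mm in both views. The crop shows three off-white tubes on the mat, caps away from the robot. Now measuring the tubes and working out the lever approach.

```bash
cat > tubes.py <<'E'
from h import *
def find():
    out={}
    for cam in ("top","scene"):
        im=arm.get_image(cam); g=cv2.cvtColor(im,cv2.COLOR_RGB2GRAY)
        r=[x for x in arm.place_of("mat",cam)]
        mp=np.array([487.2,311.7,3])
        R=Ro.from_euler('z',-.2).as_matrix()
        poly=np.array([(-70,-122,0),(70,-122,0),(70,122,0),(-70,122,0)])@R.T+mp
        m=np.zeros(g.shape,np.uint8); cv2.fillPoly(m,[proj(poly,cam).astype(np.int32)],255)
        b=((g>75)&(m>0)).astype(np.uint8)
        n,l,s,c=cv2.connectedComponentsWithStats(b)
        res=[]
        for i in range(1,n):
            if s[i,4]<60: continue
            yx=np.argwhere(l==i)[:,::-1]
            w=back(yx,15,cam)[:,:2]; c0=w.mean(0); u=np.linalg.svd(w-c0,full_matrices=False)[2][0]
            if u[0]<0:u=-u
            a=(w-c0)@u; v=(w-c0)@np.array([-u[1],u[0]])
            mid=c0+u*(a.max()+a.min())/2
            res.append((mid.round(1),np.arctan2(u[1],u[0]).round(3),round(np.ptp(a),1)))
        out[cam]=res
    return out
if __name__=="__main__":
    for k,v in find().items():
        for r in v: print(k,*r)
E
python3 tubes.py
python3 - <<'E'
from h import *
p=np.load("rock.npy"); R,t=pose(*p)
for cam in("top","scene"):
    arm.get_image(cam)
    for r in arm.place_of("lever_tip",cam): print(cam,r, (R.T@(np.array(r["xyz"])-t)).round(1))
print("lever pre", R@[122,70,0]+t)
go(R@[122,70,150]+t,p[2])
E
```

```text
top [497.6 402.8] -0.197 125.9
top [470.6 285.6] -0.149 120.5
top [458.3 223.7] -0.141 122.5
scene [460.3 223.4] -0.135 106.1
scene [473.3 285.5] -0.143 108.5
scene [499.4 402.7] -0.183 113.3
top {'xyz': [667.4, 4.7, 79.2], 'confidence': 0.66} [120.2  25.8  79.2]
scene {'xyz': [668.8, 6.0, 77.9], 'confidence': 0.38} [121.4  27.2  77.9]
lever pre [674.57283255  48.3674998    0.        ]
shift [-667.3  515.1   81.3] turn [ 0.    0.   20.45] t 3.65
```

```bash
sed -i 's|    print("shift"|    print("after-turn shift",(R.T@(np.array(target)-p)).round(1),end=" ")\n    print("shift"|' h.py
python3 - <<'E'
from h import *
p=np.load("rock.npy"); R,t=pose(*p)
go(R@[122,70,200]+t,p[2])
E
```

```text
after-turn shift [-445.3  715.8   31.3] shift [-667.3  515.1   31.3] turn [ 0.    0.   20.45] t 3.65
```

send_rows(translation=[[0,0,0],[0,0,0],[-33,52,0],[-33,52,0],[-33,52,0]], dr=[[0,0,10.2],[0,0,10.2],[0,0,0],[0,0,0],[0,0,0]], grip=[0,0,0,0,0])

```text
clock: 4.28
position: [263.4, -463.7, 231.4]
ee_rot: [0.061, 0.998, -0.0, 0.0]
contact_force: [1.1, -0.4, 0.4]
gripper_width: -0.4
```

send_rows(translation=[[-33,52,0],[-33,52,0],[-33,52,0],[-33,52,0],[-33,52,0]], dr=[[0,0,0],[0,0,0],[0,0,0],[0,0,0],[0,0,0]], grip=[0,0,0,0,0])

```text
clock: 4.9
position: [458.9, -225.0, 231.8]
ee_rot: [0.06, 0.998, -0.0, 0.001]
contact_force: [1.3, 0.0, -0.1]
gripper_width: 0.2
```

send_rows(translation=[[-33,52,0],[-33,52,0],[-33,52,0],[-33,52,0],[-33,52,0]], dr=[[0,0,0],[0,0,0],[0,0,0],[0,0,0],[0,0,0]], grip=[0,0,0,0,0])

```text
clock: 5.52
position: [654.2, 13.1, 231.5]
ee_rot: [0.06, 0.998, -0.0, 0.0]
contact_force: [1.2, -0.1, 1.0]
gripper_width: 0.2
```

```bash
python3 - <<'E'
from h import *
p=np.load("rock.npy"); R,t=pose(*p)
go(R@[122,75,65]+t,p[2]); print(st()[0])
E
```

```text
after-turn shift [-16.   42.5 166.5] shift [-15.9  42.5 166.6] turn [-0.    0.03  0.07] t 5.53
[654.16025523  13.05681787 231.54873341]
```

send_rows(translation=[[-16,42,0],[0,0,50],[0,0,50],[0,0,50],[0,0,16]], dr=[[0,0,0],[0,0,0],[0,0,0],[0,0,0],[0,0,0]], grip=[0,0,0,0,0])

```text
clock: 6.15
position: [671.9, 50.6, 61.6]
ee_rot: [0.061, 0.998, -0.001, -0.003]
contact_force: [-0.4, -0.3, -0.6]
gripper_width: 0.2
```

send_rows(translation=[[0,-15,0],[0,-15,0],[0,-15,0],[0,-10,0],[0,-10,0]], dr=[[0,0,0],[0,0,0],[0,0,0],[0,0,0],[0,0,0]], grip=[0,0,0,0,0])

```text
clock: 6.78
position: [666.3, -14.4, 65.9]
ee_rot: [0.061, 0.998, 0.0, 0.001]
contact_force: [0.7, 2.3, -0.3]
gripper_width: 0.1
```

```bash
python3 - <<'E'
from h import *
p=np.load("rock.npy"); R,t=pose(*p)
print(R.T@(st()[0]-t))
crop("scene","lv1.png",170,170,125,105,5)
E
```

```text
[121.43893228   6.64501856  65.89130016]
```

View pics/lv1.png

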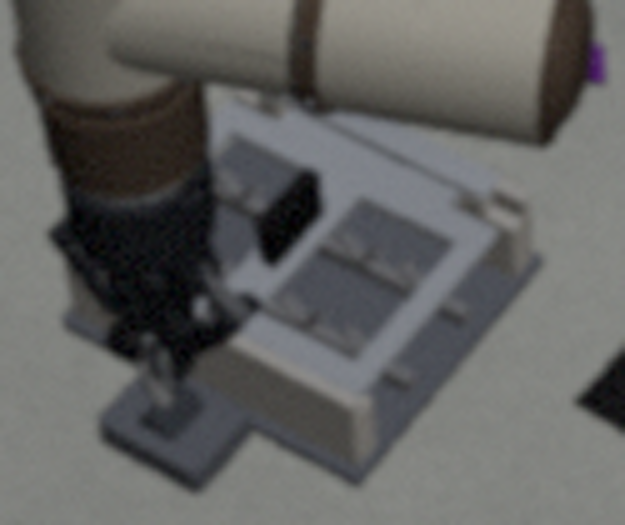

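send_rows(translation=[[0,-4,0],[0,-4,0],[0,-3,0],[0,-3,0],[0,0,0]], dr=[[0,0,0],[0,0,0],[0,0,0],[0,0,0],[0,0,0]], grip=[0,0,0,0,0])

```text
clock: 7.45
position: [664.8, -23.0, 64.8]
ee_rot: [0.06, 0.998, 0.003, 0.001]
contact_force: [-0.8, 13.0, -0.4]
gripper_width: 0.1
```

send_rows(translation=[[0,20,0],[0,0,-50],[0,0,-50],[30,0,0],[0,60,0]], dr=[[0,0,0],[0,0,0],[0,0,0],[0,0,0],[0,0,0]], grip=[0,0,0,40,40])

```text
clock: 8.07
position: [642.5, 53.4, 166.5]
ee_rot: [0.063, 0.998, -0.001, -0.0]
contact_force: [2.4, 0.4, -1.4]
gripper_width: 35.8
```

send_rows(translation=[[0,60,0],[0,60,0],[0,0,0],[0,0,0],[0,0,0]], dr=[[0,0,0],[0,0,0],[0,0,0],[0,0,0],[0,0,0]], grip=[40,40,40,40,40])

```text
clock: 8.7
position: [658.7, 173.5, 165.4]
ee_rot: [0.061, 0.998, -0.0, -0.0]
contact_force: [0.8, 0.4, 0.7]
gripper_width: 39.8
```

```bash
python3 - <<'E'
from h import *
p=np.load("rock.npy"); R,t=pose(*p)
W=lambda a:np.array(a)@R.T+t
for cam in("top","scene"):
    arm.get_image(cam)
    for n in("lever_tip","frame_grip","frame_tongue"):
      for r in arm.place_of(n,cam)[:2]: print(cam,n,r, (R.T@(np.array(r["xyz"])-t)).round(1))
L=[((255,0,0),W([(122,0,22),(122,-28.8,74.7)])),((0,255,255),W([(-19,-6,96),(31,-6,96),(31,6,96),(-19,6,96),(-19,-6,96)])),
((0,255,0),W([(-62,-95,58),(78,-95,58),(78,95,58),(-62,95,58),(-62,-95,58)]))]
crop("top","lv2t.png",280,120,110,110,5,L); crop("scene","lv2.png",170,170,125,105,5,L)
print(R.T@(st()[0]-t)); go(W([6,0,68]),p[2])
E
```

```text
top lever_tip {'xyz': [661.5, -48.5, 78.0], 'confidence': 0.64} [120.8 -27.7  78. ]
top frame_grip {'xyz': [548.2, -9.9, 79.0], 'confidence': 0.7} [ 3.7 -3.2 79. ]
top frame_tongue {'xyz': [468.4, 5.4, 53.0], 'confidence': 0.71} [-77.4   2.2  53. ]
scene lever_tip {'xyz': [666.5, -47.4, 75.0], 'confidence': 0.69} [125.7 -26.   75. ]
scene frame_grip {'xyz': [552.5, -7.9, 77.9], 'confidence': 0.73} [ 7.7 -0.7 77.9]
scene frame_tongue {'xyz': [467.7, 2.2, 48.7], 'confidence': 0.73} [-77.7  -1.   48.7]
[ 91.03445055 193.39239254 165.36186908]
after-turn shift [  85.  -193.4   97.4] shift [  85.2 -193.3   97.4] turn [0.   0.   0.04] t 9.2
```

View pics/lv2t.png

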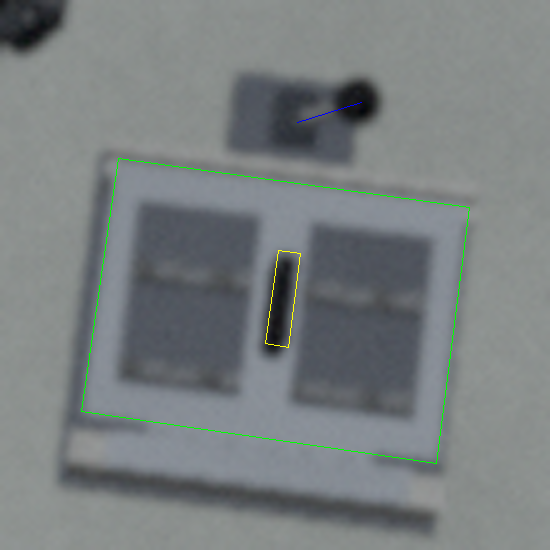

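View pics/lv2.png

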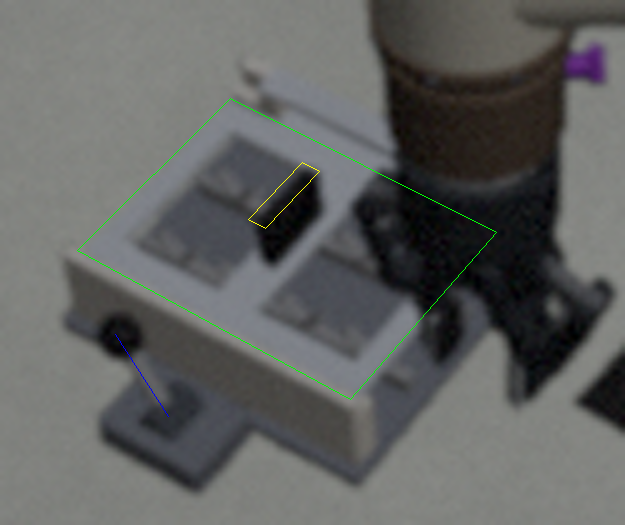

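Lever is off in both views, and the frame is at home. Grasping the fin.

send_rows(translation=[[22,-48,0],[21,-48,0],[21,-48,0],[21,-49,0],[0,0,30]], dr=[[0,0,0],[0,0,0],[0,0,0],[0,0,0],[0,0,0]], grip=[40,40,40,40,40])

```text
clock: 9.82
position: [551.1, -8.7, 137.8]
ee_rot: [0.062, 0.998, 0.001, 0.003]
contact_force: [-0.2, 0.7, -0.4]
gripper_width: 40.2
```

send_rows(translation=[[0,0,30],[0,0,27],[0,0,10],[0,0,0],[0,0,0]], dr=[[0,0,0],[0,0,0],[0,0,0],[0,0,0],[0,0,0]], grip=[40,40,40,40,0])

```text
clock: 10.45
position: [552.1, -6.2, 69.5]
ee_rot: [0.06, 0.998, 0.0, 0.001]
contact_force: [0.4, 0.1, 0.6]
gripper_width: 23.0
```

send_rows(translation=[[0,0,0],[0,0,0],[0,0,0],[0,0,0],[0,0,0]], dr=[[0,0,0],[0,0,0],[0,0,0],[0,0,0],[0,0,0]], grip=[0,0,0,0,0])

```text
clock: 11.08
position: [552.1, -6.2, 69.6]
ee_rot: [0.06, 0.998, 0.0, 0.001]
contact_force: [-0.1, 0.8, 5.5]
gripper_width: 11.3
```

```bash
python3 - <<'E'
from h import *
p=np.load("rock.npy"); R,t=pose(*p)
P,Rc,s=st(); print(R.T@(P-t),s["contact_force"],s["wrist_torque"])
# pitch about tongue: frame home grip(6,0,77), tongue(-78,0,53)
l=R.T@(P-t)
for a in (0.1,0.15,0.2):
    d=l-np.array([-78,0,53]); c,s_=np.cos(a),np.sin(a)
    n=np.array([-78,0,53])+[c*d[0]-s_*d[2],d[1],s_*d[0]+c*d[2]]
    print(a,np.degrees(a),n,"world-tool shift now-axes", [-(n-l)[0],(n-l)[1],-(n-l)[2]])
E
```

```text
[ 7.08681051  0.92078013 69.60349209] [-0.091119    0.79741044  5.45798167] [0.26878797 0.27257978 0.03171419]
0.1 5.729577951308233 [ 5.00414753  0.92078013 78.01505079] world-tool shift now-axes [np.float64(2.082662985468895), np.float64(0.0), np.float64(-8.411558702722814)]
0.15 8.594366926962348 [ 3.6501825   0.92078013 82.13226683] world-tool shift now-axes [np.float64(3.4366280136576197), np.float64(0.0), np.float64(-12.528774742424972)]
0.2 11.459155902616466 [ 2.09213454  0.92078013 86.17666737] world-tool shift now-axes [np.float64(4.994675975498987), np.float64(0.0), np.float64(-16.573175286849406)]
```

send_rows(translation=[[0.6,0,-3.2],[0.6,0,-3.2],[0.6,0,-3.2],[0.6,0,-3.2],[0,0,0]], dr=[[0,-2.15,0],[0,-2.15,0],[0,-2.15,0],[0,-2.15,0],[0,0,0]], grip=[0,0,0,0,0])

```text
clock: 11.7
position: [548.5, -5.9, 81.8]
ee_rot: [0.06, 0.995, -0.004, 0.076]
contact_force: [1.8, 0.8, 1.2]
gripper_width: 10.8
```

```bash
python3 - <<'E'
from h import *
p=np.load("rock.npy"); R,t=pose(*p)
P,Rc,s=st(); print(R.T@(P-t),s["contact_force"],s["wrist_torque"])
crop("scene","fr1.png",170,150,125,105,5)
E
```

```text
[ 3.50803916  0.80852118 81.77575615] [1.8409774  0.84315305 1.22818137] [-0.02553931 -0.15760351 -0.0443953 ]
```

View pics/fr1.png

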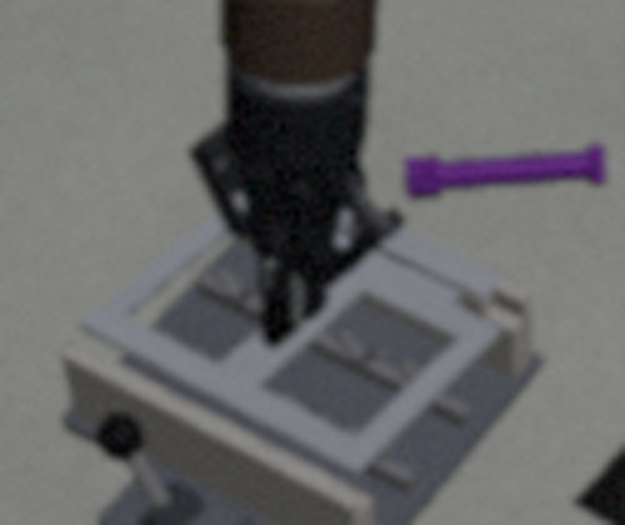

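The back edge is raised and the fin is held. Pulling back and lifting.

send_rows(translation=[[-4,0,0.6],[-4,0,0.6],[-4,0,0.6],[-4,0,0.6],[-4,0,0]], dr=[[0,0,0],[0,0,0],[0,0,0],[0,0,0],[0,0,0]], grip=[0,0,0,0,0])

```text
clock: 12.38
position: [568.6, -8.5, 81.1]
ee_rot: [0.06, 0.995, -0.004, 0.075]
contact_force: [0.0, -0.2, -3.3]
gripper_width: 10.6
```

send_rows(translation=[[0,0,-5],[0,0,-15],[0,0,-20],[0,0,-20],[0,0,-20]], dr=[[0,0,0],[0,0,0],[0,0,0],[0,4.3,0],[0,4.3,0]], grip=[0,0,0,0,0])

```text
clock: 13.0
position: [557.3, -6.9, 163.2]
ee_rot: [0.06, 0.998, 0.001, -0.0]
contact_force: [0.8, -0.0, -2.9]
gripper_width: 11.1
```

```bash
python3 - <<'E'
from h import *
p=np.load("rock.npy"); R,t=pose(*p)
P,Rc,s=st(); print(R.T@(P-t),s["contact_force"],s["wrist_torque"])
crop("scene","fr2.png",160,130,140,120,5)
go([480,-245,130],p[2])
E
```

```text
[ 12.38097648   0.83968916 163.20076807] [ 0.79757743 -0.00613138 -2.94263106] [-0.02487373 -0.0636527  -0.05764132]
after-turn shift [  51.5 -246.4   36.3] shift [  52.2 -246.3   35.4] turn [0.14 0.31 0.13] t 13.05
```

View pics/fr2.png

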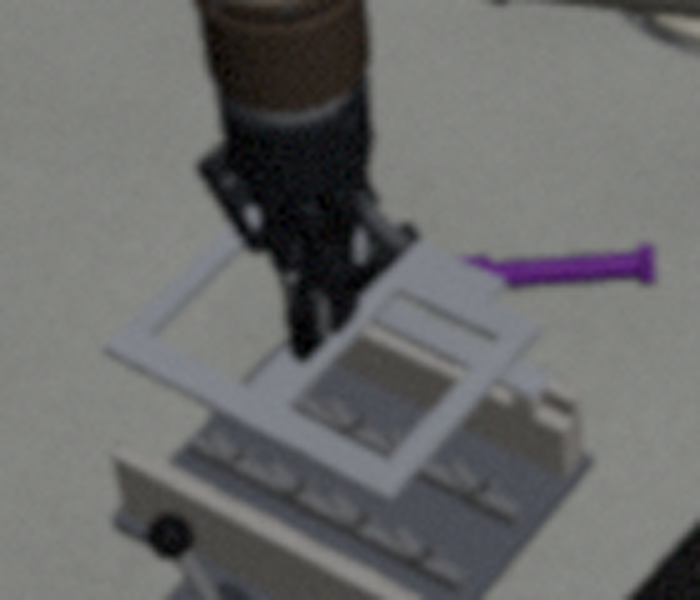

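send_rows(translation=[[8,-42,0],[11,-52,0],[11,-52,0],[11,-52,0],[11,-48,0]], dr=[[0,0,0],[0,0,0],[0,0,0],[0,0,0],[0,0,0]], grip=[0,0,0,0,0])

```text
clock: 13.68
position: [475.5, -246.6, 161.5]
ee_rot: [0.061, 0.998, -0.0, 0.001]
contact_force: [0.7, 0.3, -3.1]
gripper_width: 11.2
```

send_rows(translation=[[0,0,20],[0,0,35],[0,0,35],[0,0,30],[0,0,15]], dr=[[0,0,0],[0,0,0],[0,0,0],[0,0,0],[0,0,0]], grip=[0,0,0,0,0])

```text
clock: 14.3
position: [475.5, -244.9, 24.8]
ee_rot: [0.061, 0.998, -0.0, -0.0]
contact_force: [-0.5, -0.0, -2.6]
gripper_width: 11.0
```

```bash
python3 - <<'E'
from h import *
P,Rc,s=st(); print(P,s["contact_force"],s["wrist_torque"]); 
p=np.load("rock.npy"); go([480,-245,17],p[2])
cv2.imwrite("pics/fr3.png",arm.get_image("scene")[:,:,::-1])
E
```

```text
[ 475.50979268 -244.93792954   24.83733205] [-0.53174645 -0.00829498 -2.59048699] [-0.00031342 -0.01250094  0.03494419]
after-turn shift [-4.5  0.5  7.8] shift [-4.5  0.5  7.8] turn [-0.   -0.06  0.06] t 14.3
```

View pics/fr3.png

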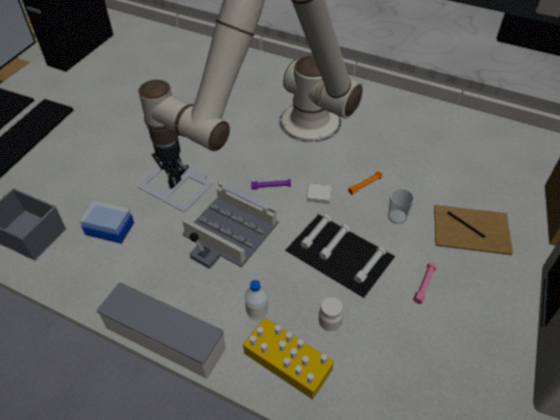

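send_rows(translation=[[0,0,3],[0,0,3],[0,0,1.5],[0,0,0],[0,0,0]], dr=[[0,0,0],[0,0,0],[0,0,0],[0,0,0],[0,0,0]], grip=[0,0,0,0,0])

```text
clock: 14.98
position: [476.5, -245.2, 18.6]
ee_rot: [0.061, 0.998, -0.0, 0.0]
contact_force: [1.1, -0.1, -3.3]
gripper_width: 10.5
```

send_rows(translation=[[0,0,0.5],[0,0,0],[0,0,0],[0,0,0],[0,0,0]], dr=[[0,0,0],[0,0,0],[0,0,0],[0,0,0],[0,0,0]], grip=[0,0,30,30,30])

```text
clock: 15.6
position: [476.5, -245.3, 18.1]
ee_rot: [0.061, 0.998, -0.0, 0.0]
contact_force: [0.9, -0.1, 0.0]
gripper_width: 30.3
```

send_rows(translation=[[0,0,0],[0,0,-20],[0,0,-50],[0,0,-50],[0,0,-20]], dr=[[0,0,0],[0,0,0],[0,0,0],[0,0,0],[0,0,0]], grip=[40,40,40,40,40])

```text
clock: 16.23
position: [477.7, -245.6, 161.4]
ee_rot: [0.06, 0.998, -0.001, 0.003]
contact_force: [-0.1, -0.1, -0.4]
gripper_width: 39.9
```

```bash
python3 tubes.py; python3 - <<'E'
from h import *
P,Rc,s=st(); print(P)
crop("scene","fr4.png",130,150,160,125,5)
for y,T in ((-.197,(498.5,402.7)),(-.14,(459,223.6)),(-.147,(471.7,285.5))): go([*T,100],y)
E
```

```text
top [497.6 402.9] -0.197 125.9
top [470.6 285.7] -0.148 120.5
top [458.2 223.5] -0.14 122.5
scene [460.2 223.5] -0.142 106.1
scene [473.3 285.4] -0.138 108.6
scene [499.4 402.7] -0.183 113.3
[ 475.76365648 -244.913956    157.28290454]
after-turn shift [104.  639.6  56.5] shift [ 55.5 645.6  57.1] turn [ 0.03 -0.14  4.32] t 16.48
after-turn shift [ 81.5 461.6  56.5] shift [ 72.9 463.   57. ] turn [ 0.04 -0.14  1.05] t 16.48
after-turn shift [ 81.3 524.1  56.5] shift [ 67.8 526.   57. ] turn [ 0.04 -0.14  1.45] t 16.48
```

View pics/fr4.png

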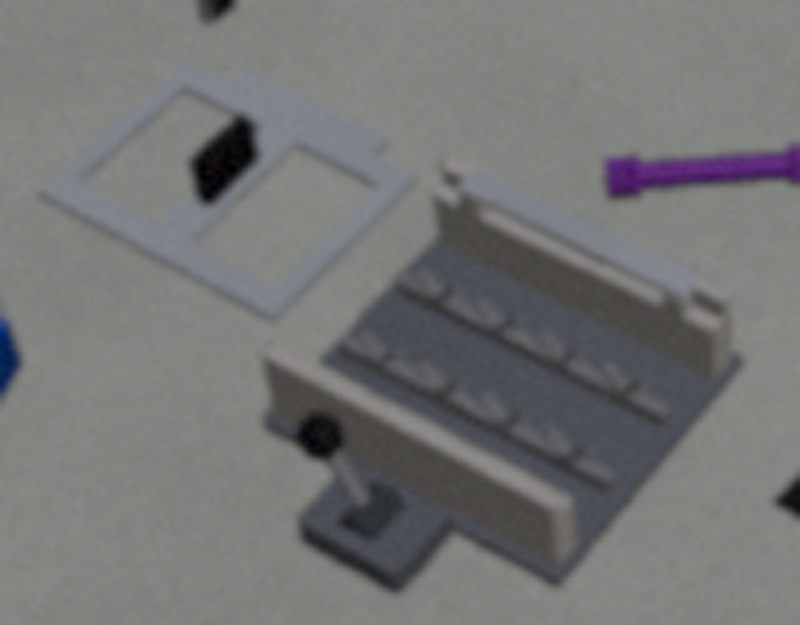

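Frame lies flat and clear. Going for the tube nearest the rocker.

send_rows(translation=[[0,0,0],[10,57,0],[10,57,0],[10,57,0],[10,57,0]], dr=[[0,0,1.05],[0,0,0],[0,0,0],[0,0,0],[0,0,0]], grip=[45,45,45,45,45])

```text
clock: 17.1
position: [467.8, -12.2, 156.9]
ee_rot: [0.07, 0.998, -0.0, -0.001]
contact_force: [0.8, -0.7, -0.4]
gripper_width: 45.1
```

send_rows(translation=[[10,57,0],[10,57,0],[10,57,0],[10,57,0],[1.5,5.5,0]], dr=[[0,0,0],[0,0,0],[0,0,0],[0,0,0],[0,0,0]], grip=[45,45,45,45,45])

```text
clock: 17.73
position: [459.5, 226.3, 156.7]
ee_rot: [0.068, 0.998, -0.001, -0.0]
contact_force: [-0.9, -1.1, -0.7]
gripper_width: 45.4
```

```bash
python3 - <<'E'
from h import *
go([459,223.6,8],-.14)
E
```

```text
after-turn shift [ 1.000e-01 -2.700e+00  1.487e+02] shift [ -0.   -2.5 148.7] turn [-0.06 -0.04  0.25] t 17.73
```

send_rows(translation=[[0,-2,40],[0,0,40],[0,0,35],[0,0,20],[0,0,0]], dr=[[0,0,0],[0,0,0],[0,0,0],[0,0,0],[0,0,0]], grip=[45,45,45,45,45])

```text
clock: 18.35
position: [458.2, 219.3, 20.8]
ee_rot: [0.07, 0.998, -0.002, -0.002]
contact_force: [0.0, 0.8, 0.2]
gripper_width: 44.7
```

```bash
python3 - <<'E'
from h import *
go([459,223.6,8],-.14)
crop("scene","t1.png",270,180,140,115,5)
E
```

```text
after-turn shift [-0.2  4.4 12.8] shift [-0.2  4.4 12.7] turn [-0.26 -0.21 -0.05] t 18.35
```

View pics/t1.png

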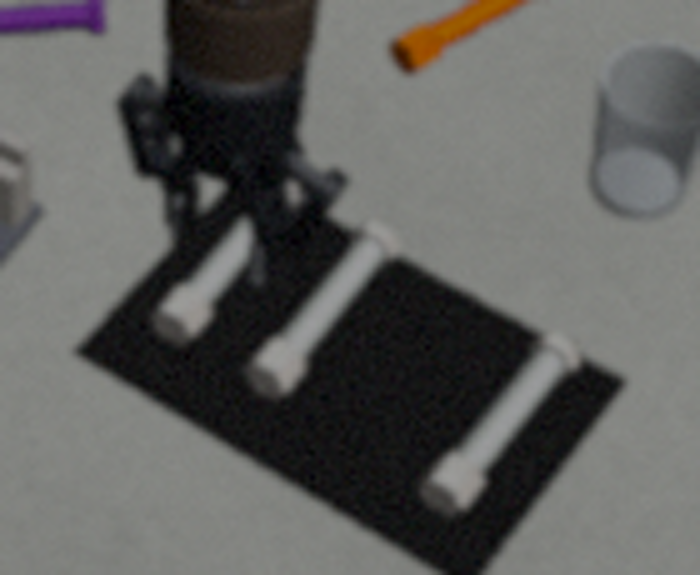

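send_rows(translation=[[0,3,6],[0,0,6],[0,0,0],[0,0,0],[0,0,0]], dr=[[0,0,0],[0,0,0],[0,0,0],[0,0,0],[0,0,0]], grip=[45,45,45,0,0])

```text
clock: 19.02
position: [460.0, 224.3, 11.4]
ee_rot: [0.07, 0.998, 0.0, 0.0]
contact_force: [-0.3, -0.8, 2.2]
gripper_width: 15.6
```

send_rows(translation=[[0,0,0],[0,0,0],[0,0,-10],[0,0,-20],[0,0,-40]], dr=[[0,0,0],[0,0,0],[0,0,0],[0,0,0],[0,0,0]], grip=[0,0,0,0,0])

```text
clock: 19.65
position: [458.9, 223.3, 80.4]
ee_rot: [0.07, 0.998, -0.001, -0.001]
contact_force: [0.7, 0.8, -0.5]
gripper_width: 15.5
```

```bash
python3 - <<'E'
from h import *
p=np.load("rock.npy"); R,t=pose(*p)
go(R@[0,-22,120]+t,p[2])
crop("scene","t2.png",270,180,140,115,5)
E
```

```text
after-turn shift [-113.4 -239.4  -39.6] shift [-117.5 -237.4  -39.2] turn [-0.17 -0.16 -1.02] t 19.65
```

View pics/t2.png

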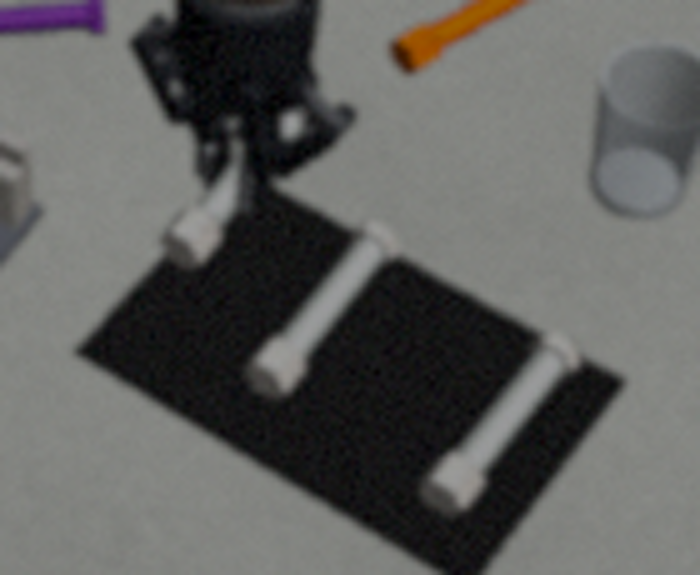

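Tube lifted (opening 15.5 mm). Carrying it to the groove at y = -22.

send_rows(translation=[[0,0,-40],[-24,-48,0],[-24,-48,0],[-23,-48,0],[-23,-48,0]], dr=[[0,0,-1.0],[0,0,0],[0,0,0],[0,0,0],[0,0,0]], grip=[0,0,0,0,0])

```text
clock: 20.32
position: [530.2, 20.6, 121.2]
ee_rot: [0.061, 0.998, 0.0, 0.0]
contact_force: [0.5, 0.7, 0.5]
gripper_width: 15.8
```

send_rows(translation=[[-19,-48,0],[0,0,0],[0,0,0],[0,0,0],[0,0,0]], dr=[[0,0,0],[0,0,0],[0,0,0],[0,0,0],[0,0,0]], grip=[0,0,0,0,0])

```text
clock: 20.95
position: [542.7, -26.8, 121.0]
ee_rot: [0.06, 0.998, 0.0, 0.0]
contact_force: [0.6, -0.5, -1.1]
gripper_width: 15.1
```

```bash
python3 - <<'E'
from h import *
p=np.load("rock.npy"); R,t=pose(*p)
go(R@[0,-22,32]+t,p[2]); 
for cam in("top","scene"):
    arm.get_image(cam)
    for r in arm.place_of("tube1_c",cam): print(cam,r, (R.T@(np.array(r["xyz"])-t)).round(1))
    for r in arm.place_of("groove1",cam): print(cam,r["confidence"], (R.T@(np.array(r["xyz"])-t)).round(1))
L=[((0,255,0),np.array([(-28,y,36),(28,y,36)])@R.T+t) for y in (-66,-22,22,66)]
crop("scene","t3.png",160,130,140,120,5,L)
E
```

```text
after-turn shift [ 0.3 -1.4 89. ] shift [ 0.3 -1.4 89. ] turn [0.01 0.01 0.1 ] t 20.95
top {'xyz': [496.7, 399.4, 16.6], 'confidence': 0.72} [-97.3 396.8  16.6]
top 0.84 [ 2.7 17.1 39.4]
top 0.75 [ -0.9 -61.   38.6]
top 0.67 [ -41.6 -247.    30.6]
top 0.64 [-2.6 66.7 37.3]
top 0.6 [ -2.2 -24.6  35.9]
scene {'xyz': [492.8, 401.8, 16.2], 'confidence': 0.86} [-101.5  398.7   16.2]
scene 0.9 [ -2.5 -63.8  31.3]
scene 0.87 [-1.4 22.  33.1]
scene 0.78 [ 2.9 65.6 34.3]
scene 0.68 [  1.4 -20.   38.2]
scene 0.17 [ -6.5 -18.9 124.9]
```

View pics/t3.png

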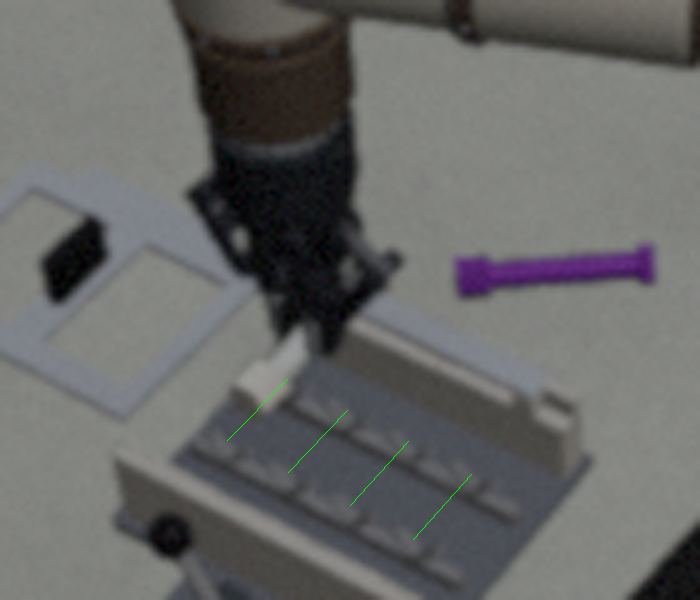

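send_rows(translation=[[0,-1,35],[0,0,30],[0,0,12],[0,0,5],[0,0,3]], dr=[[0,0,0],[0,0,0],[0,0,0],[0,0,0],[0,0,0]], grip=[0,0,0,0,0])

```text
clock: 21.92
position: [543.3, -28.7, 36.4]
ee_rot: [0.061, 0.998, 0.0, 0.001]
contact_force: [-0.4, -0.1, -1.0]
gripper_width: 15.5
```

send_rows(translation=[[0,0,2],[0,0,1],[0,0,0],[0,0,0],[0,0,0]], dr=[[0,0,0],[0,0,0],[0,0,0],[0,0,0],[0,0,0]], grip=[0,0,0,0,0])

```text
clock: 22.55
position: [542.9, -28.8, 33.0]
ee_rot: [0.061, 0.998, 0.0, 0.0]
contact_force: [-0.9, -0.4, -0.2]
gripper_width: 15.5
```

```bash
python3 - <<'E'
from h import *
p=np.load("rock.npy"); R,t=pose(*p)
go(R@[0,-22,32]+t,p[2]); print(st()[2]["contact_force"])
crop("scene","t4.png",160,130,140,120,5)
E
```

```text
after-turn shift [0.7 0.6 1. ] shift [0.7 0.6 1. ] turn [0.01 0.03 0.  ] t 22.55
[-0.89515083 -0.36406916 -0.21251785]
```

View pics/t4.png

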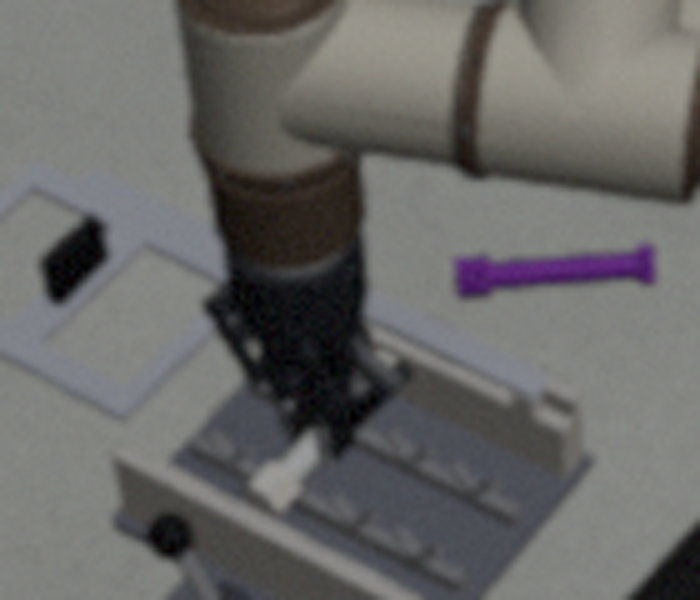

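send_rows(translation=[[0,0,1],[0,0,0.5],[0,0,0],[0,0,0],[0,0,0]], dr=[[0,0,0],[0,0,0],[0,0,0],[0,0,0],[0,0,0]], grip=[0,0,0,0,0])

```text
clock: 23.22
position: [543.1, -28.7, 32.5]
ee_rot: [0.06, 0.998, -0.0, 0.0]
contact_force: [-1.6, 1.0, 7.9]
gripper_width: 14.9
```

send_rows(translation=[[0,0,0],[0,0,0],[0,0,0],[0,0,-10],[0,0,-20]], dr=[[0,0,0],[0,0,0],[0,0,0],[0,0,0],[0,0,0]], grip=[22,26,28,28,30])

```text
clock: 23.85
position: [542.2, -29.0, 61.4]
ee_rot: [0.061, 0.998, -0.0, -0.001]
contact_force: [-0.1, -0.2, 0.7]
gripper_width: 30.1
```

send_rows(translation=[[0,0,-40],[0,0,-30],[22,48,0],[22,48,0],[22,48,0]], dr=[[0,0,0],[0,0,0],[0,0,0],[0,0,0],[0,0,0]], grip=[45,45,45,45,45])

```text
clock: 24.48
position: [494.4, 123.5, 132.3]
ee_rot: [0.061, 0.998, 0.0, 0.001]
contact_force: [1.3, -0.3, -0.0]
gripper_width: 45.0
```

```bash
python3 - <<'E'
from h import *
p=np.load("rock.npy"); R,t=pose(*p)
go([471.7,285.5,60],-.147)
L=[((0,255,0),np.array([(-62,y,36),(62,y,36)])@R.T+t) for y in (-22,)]
crop("scene","t5.png",160,130,140,120,5,L); crop("top","t5t.png",280,120,110,110,5,L)
for cam in("top","scene"):
    for r in arm.place_of("tube1_c",cam): print(cam,r, (R.T@(np.array(r["xyz"])-t)).round(1))
E
```

```text
after-turn shift [ 46.2 157.   72.3] shift [ 42.4 158.   72.3] turn [0.05 0.07 1.39] t 24.48
top {'xyz': [497.3, 400.0, 17.0], 'confidence': 0.45} [-96.8 397.4  17. ]
scene {'xyz': [492.5, 402.1, 16.2], 'confidence': 0.82} [-101.8  398.9   16.2]
```

View pics/t5.png

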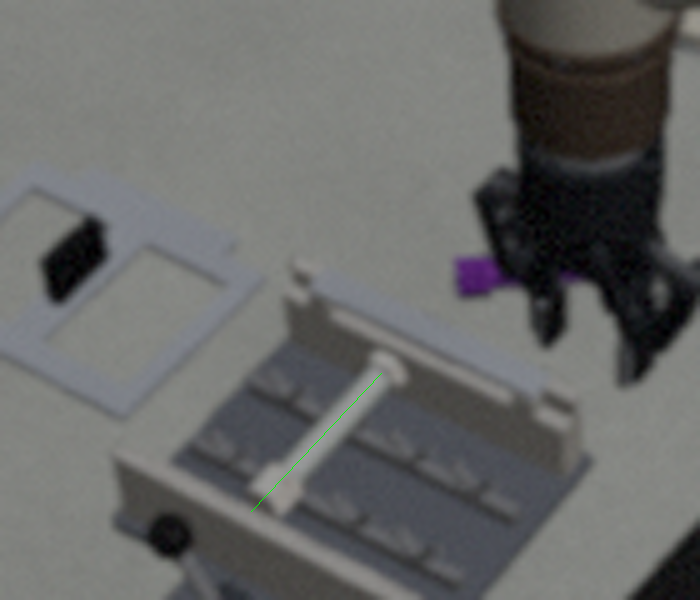

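View pics/t5t.png

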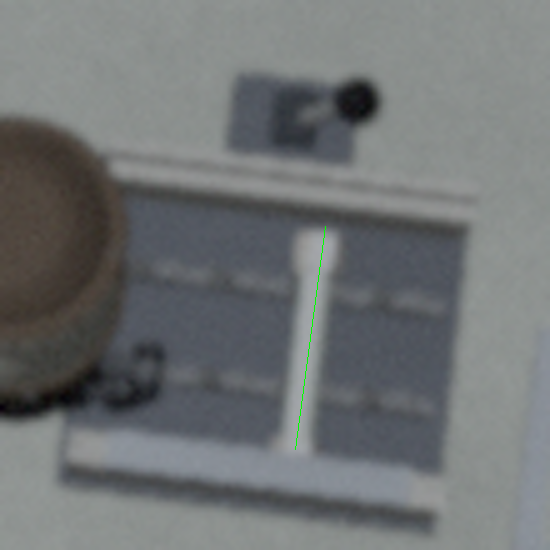

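```bash
cat > fit.py <<'E'
from h import *
from scipy.optimize import minimize
K=4
def parts():
    a=np.arange(6)*np.pi/3; hx=np.c_[np.cos(a),np.sin(a)]*13.86
    b=np.arange(16)*np.pi/8; ci=np.c_[np.cos(b),np.sin(b)]*9
    f=lambda s,x0,x1:np.vstack([np.c_[np.full(len(s),x),s] for x in(x0,x1)])
    return [f(ci,-52,40),f(hx,40,62),f(hx,-62,-52)]
def sil(q,cam,box):
    x,y,z,yaw=q; R=Ro.from_euler('z',yaw).as_matrix(); x0,y0,w,h=box
    m=np.zeros((h*K,w*K),np.uint8)
    for P in parts():
        u=(proj(P@R.T+[x,y,z],cam)-[x0,y0]+.5)*K-.5
        cv2.fillConvexPoly(m,cv2.convexHull(np.round(u*16).astype(np.int32).reshape(-1,1,2)),255,shift=4)
    return cv2.GaussianBlur(m,(0,0),K*.9).astype(float)/255
def fit(q0,cams=("top","scene"),fixz=True,half=34):
    ims={}
    for c in cams:
        g=cv2.cvtColor(arm.get_image(c),cv2.COLOR_RGB2GRAY)
        u=proj(q0[:3],c)[0].astype(int); box=(u[0]-half,u[1]-half,2*half,2*half)
        G=cv2.resize(g[box[1]:box[1]+2*half,box[0]:box[0]+2*half],None,fx=K,fy=K,interpolation=cv2.INTER_LINEAR).astype(float)
        ims[c]=(G,box)
    def cost(d):
        q=np.array([q0[0]+d[0],q0[1]+d[1],q0[2]+(0 if fixz else d[3]),q0[3]+d[2]*.01])
        s=0
        for c,(G,box) in ims.items():
            m=sil(q,c,box)
            # local contrast: dilated ring vs inside
            ring=cv2.dilate(m,np.ones((6*K+1,6*K+1)))>.5
            s-=np.corrcoef(m[ring],G[ring])[0,1]
        return s
    d0=np.zeros(3 if fixz else 4); n=len(d0)
    r=minimize(cost,d0,method="Nelder-Mead",options=dict(initial_simplex=np.vstack([d0,np.eye(n)*5]),xatol=.05,fatol=1e-4))
    d=r.x; return np.array([q0[0]+d[0],q0[1]+d[1],q0[2]+(0 if fixz else d[3]),q0[3]+.01*d[2]]),r.fun
E
python3 - <<'E'
from fit import *
p=np.load("rock.npy"); R,t=pose(*p)
for q0 in ([*(R@[0,-22,36]+t),p[2]],[471.7,285.5,15,-.147],[498.5,402.7,15,-.19]):
  for cams in (("top",),("scene",),("top","scene")):
    q,f=fit(q0,cams); print(cams,q.round(3),round(f,3),(R.T@(q[:3]-t)).round(1),round(q[3]-p[2],3))
  q,f=fit(q0,fixz=False); print("freez",q.round(3),round(f,3),(R.T@(q[:3]-t)).round(1))
E
```

```text
('top',) [ 5.38972e+02 -2.60070e+01  3.60000e+01 -1.08000e-01] -0.835 [ -3.5 -20.3  36. ] 0.014
('scene',) [ 5.41317e+02 -2.69200e+01  3.60000e+01 -1.13000e-01] -0.785 [ -1.1 -21.   36. ] 0.009
('top', 'scene') [ 5.3906e+02 -2.6273e+01  3.6000e+01 -1.0400e-01] -1.614 [ -3.4 -20.6  36. ] 0.018
freez [ 5.39585e+02 -2.62170e+01  3.63130e+01 -1.00000e-01] -1.615 [ -2.9 -20.5  36.3]
('top',) [ 4.80523e+02  3.09063e+02  1.50000e+01 -1.10000e-02] -0.297 [-102.4  305.1   15. ] 0.111
('scene',) [ 4.62001e+02  2.87246e+02  1.50000e+01 -1.57000e-01] -0.797 [-118.1  281.2   15. ] -0.035
('top', 'scene') [ 4.53565e+02  2.89155e+02  1.50000e+01 -1.45000e-01] -0.857 [-126.7  282.1   15. ] -0.023
freez [ 4.54674e+02  2.89637e+02  1.65910e+01 -1.45000e-01] -0.85 [-125.7  282.7   16.6]
('top',) [ 4.96846e+02  4.03957e+02  1.50000e+01 -2.21000e-01] -0.614 [-97.7 401.3  15. ] -0.099
('scene',) [ 4.91265e+02  4.04125e+02  1.50000e+01 -1.97000e-01] -0.823 [-103.3  400.8   15. ] -0.075
('top', 'scene') [ 4.95654e+02  4.03442e+02  1.50000e+01 -1.96000e-01] -1.421 [-98.8 400.6  15. ] -0.074
freez [ 4.94749e+02  4.03891e+02  1.69350e+01 -2.04000e-01] -1.427 [-99.8 401.   16.9]
```

The tube is cradled: fitted z is 36.3 mm and x about -3 mm. It also suggests the rocker yaw is nearer -0.112, so I'm updating that. Next tube.

```bash
python3 - <<'E'
from h import *
np.save("rock.npy",[544.5,-5.2,-.112])
go([469.7,285.7,20],-.147)
E
```

```text
after-turn shift [ 48.7 158.1 111.3] shift [ 44.8 159.2 111.3] turn [-0.   -0.    1.43] t 25.57
```

send_rows(translation=[[0,0,0],[16,53,0],[16,53,0],[16.7,52,0],[0,0,0]], dr=[[0,0,1.4],[0,0,0],[0,0,0],[0,0,0],[0,0,0]], grip=[45,45,45,45,45])

```text
clock: 26.2
position: [469.3, 289.0, 131.3]
ee_rot: [0.071, 0.997, 0.0, 0.0]
contact_force: [-0.4, 0.1, -0.2]
gripper_width: 45.2
```

send_rows(translation=[[0,0,40],[0,0,40],[0,0,30],[0,0,0],[0,0,0]], dr=[[0,0,0],[0,0,0],[0,0,0],[0,0,0],[0,0,0]], grip=[45,45,45,45,45])

```text
clock: 26.82
position: [470.4, 285.8, 22.4]
ee_rot: [0.073, 0.997, 0.001, 0.001]
contact_force: [0.8, 2.6, 0.1]
gripper_width: 44.7
```

```bash
python3 - <<'E'
from h import *
go([469.7,285.7,8],-.147)
crop("scene","t6.png",270,180,140,115,5)
E
```

```text
after-turn shift [ 0.7 -0.2 14.4] shift [ 0.7 -0.2 14.4] turn [0.07 0.07 0.01] t 26.82
```

View pics/t6.png

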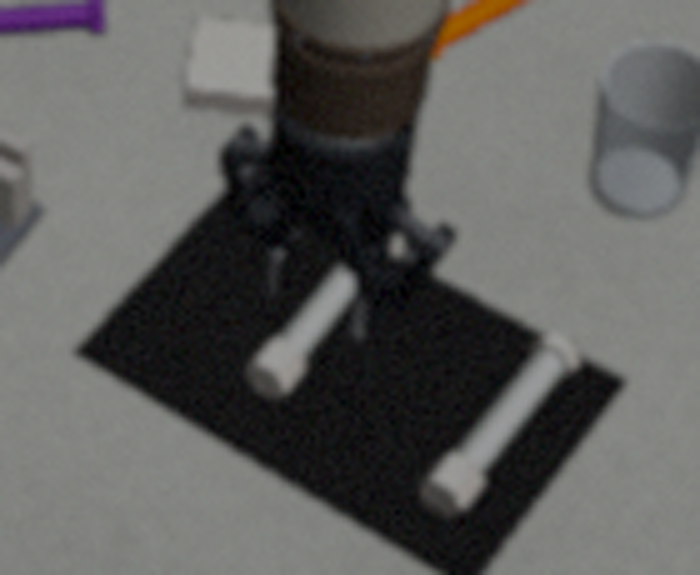

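send_rows(translation=[[0,0,7],[0,0,6],[0,0,0],[0,0,0],[0,0,0]], dr=[[0,0,0],[0,0,0],[0,0,0],[0,0,0],[0,0,0]], grip=[45,45,45,0,0])

```text
clock: 27.5
position: [469.8, 285.8, 8.7]
ee_rot: [0.073, 0.997, 0.0, 0.0]
contact_force: [-0.4, 0.3, 0.3]
gripper_width: 15.5
```

send_rows(translation=[[0,0,0],[0,0,0],[0,0,-10],[0,0,-30],[0,0,-50]], dr=[[0,0,0],[0,0,0],[0,0,0],[0,0,0],[0,0,0]], grip=[0,0,0,0,0])

```text
clock: 28.12
position: [468.6, 284.6, 98.0]
ee_rot: [0.073, 0.997, -0.002, -0.002]
contact_force: [1.0, 1.0, 0.1]
gripper_width: 15.6
```

```bash
python3 - <<'E'
from h import *
p=np.load("rock.npy"); R,t=pose(*p)
go(R@[-1,22,120]+t,p[2])
crop("scene","t7.png",270,180,140,115,5)
E
```

```text
after-turn shift [-106.8 -257.5  -22. ] shift [-115.6 -253.7  -21.4] turn [-0.2  -0.16 -2.  ] t 28.12
```

View pics/t7.png

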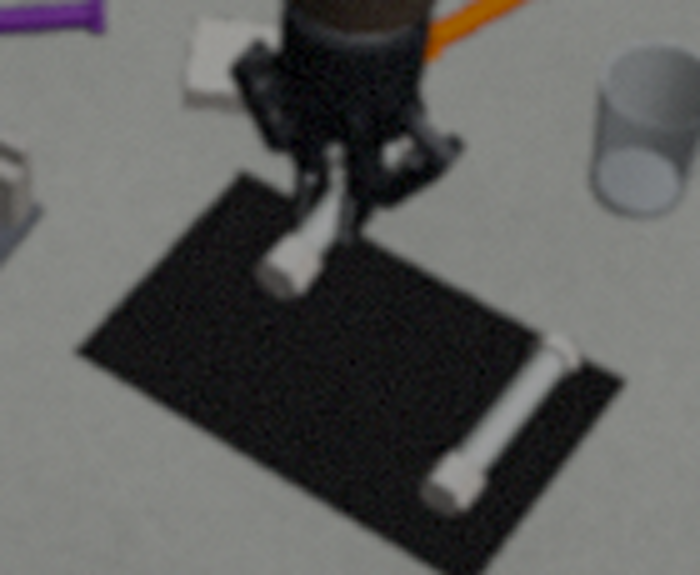

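send_rows(translation=[[0,0,-25],[-21,-51,0],[-21,-51,0],[-21,-52,0],[-22,-52,0]], dr=[[0,0,-2.0],[0,0,0],[0,0,0],[0,0,0],[0,0,0]], grip=[0,0,0,0,0])

```text
clock: 28.8
position: [531.4, 69.8, 123.8]
ee_rot: [0.056, 0.998, 0.0, 0.0]
contact_force: [1.7, 1.0, -0.3]
gripper_width: 15.7
```

send_rows(translation=[[-22,-51,0],[0,0,0],[0,0,0],[0,0,0],[0,0,0]], dr=[[0,0,0],[0,0,0],[0,0,0],[0,0,0],[0,0,0]], grip=[0,0,0,0,0])

```text
clock: 29.42
position: [547.2, 19.4, 123.5]
ee_rot: [0.055, 0.998, 0.0, 0.0]
contact_force: [0.7, -0.6, -1.1]
gripper_width: 15.8
```

```bash
python3 - <<'E'
from h import *
p=np.load("rock.npy"); R,t=pose(*p)
go(R@[-1,22,30]+t,p[2]); print(st()[2]["gripper_width"])
crop("scene","t8.png",160,130,140,120,5)
E
```

```text
after-turn shift [ 0.9 -2.7 93.5] shift [ 0.9 -2.7 93.5] turn [0.01 0.01 0.13] t 29.43
15.778144094399888
```

View pics/t8.png

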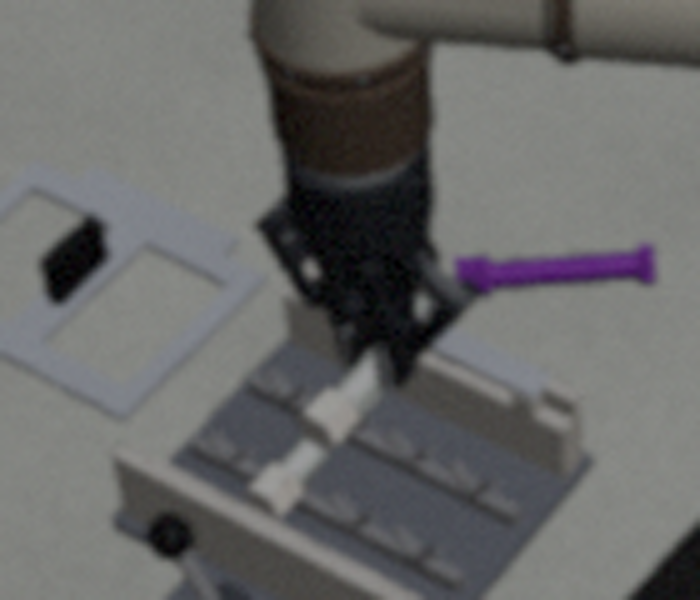

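send_rows(translation=[[1,-2.5,35],[0,0,30],[0,0,15],[0,0,6],[0,0,3]], dr=[[0,0,0],[0,0,0],[0,0,0],[0,0,0],[0,0,0]], grip=[0,0,0,0,0])

```text
clock: 30.1
position: [546.5, 16.2, 34.7]
ee_rot: [0.056, 0.998, 0.0, 0.0]
contact_force: [0.2, 0.1, 0.3]
gripper_width: 15.6
```

send_rows(translation=[[0,0,2],[0,0,1],[0,0,1],[0,0,0],[0,0,0]], dr=[[0,0,0],[0,0,0],[0,0,0],[0,0,0],[0,0,0]], grip=[0,0,0,0,0])

```text
clock: 30.72
position: [546.1, 15.9, 30.5]
ee_rot: [0.056, 0.998, 0.0, 0.0]
contact_force: [0.4, -0.2, -0.9]
gripper_width: 15.6
```

```bash
python3 - <<'E'
from h import *
p=np.load("rock.npy"); R,t=pose(*p)
go(R@[-1,22,30]+t,p[2]); print(st()[2]["contact_force"])
crop("scene","t9.png",160,130,140,120,5)
E
```

```text
after-turn shift [0.2 0.9 0.5] shift [0.2 0.9 0.5] turn [0.01 0.01 0.02] t 30.73
[ 0.41772884 -0.23288196 -0.93971622]
```

View pics/t9.png

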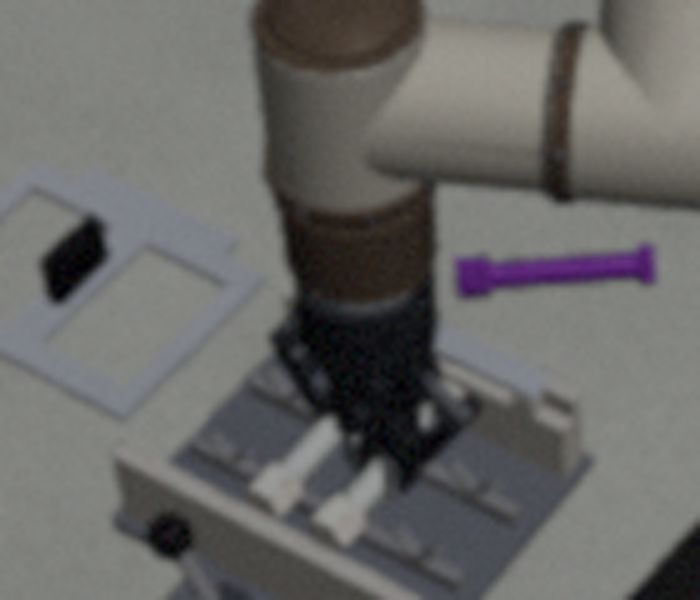

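Just at contact height. Seat it, release, and move to the last tube.

send_rows(translation=[[0,0.5,0.7],[0,0,0.5],[0,0,0],[0,0,0],[0,0,0]], dr=[[0,0,0],[0,0,0],[0,0,0],[0,0,0],[0,0,0]], grip=[0,0,0,22,25])

```text
clock: 31.4
position: [546.1, 16.5, 29.0]
ee_rot: [0.056, 0.998, 0.0, 0.0]
contact_force: [-0.4, -0.3, 0.6]
gripper_width: 24.8
```

send_rows(translation=[[0,0,0],[0,0,-10],[0,0,-20],[0,0,-40],[0,0,-30]], dr=[[0,0,0],[0,0,0],[0,0,0],[0,0,0],[0,0,0]], grip=[27,28,30,45,45])

```text
clock: 32.02
position: [546.6, 16.5, 131.4]
ee_rot: [0.056, 0.998, 0.0, 0.001]
contact_force: [0.8, -0.3, -0.7]
gripper_width: 44.7
```

```bash
python3 - <<'E'
from h import *
go([496,402.7,20],-.192)
E
```

```text
after-turn shift [123.4 369.4 111.4] shift [ 93.4 378.1 111.4] turn [0.04 0.11 4.62] t 32.02
```

send_rows(translation=[[0,0,0],[18,54,0],[18,54,0],[18,54,0],[18,54,0]], dr=[[0,0,4.6],[0,0,0],[0,0,0],[0,0,0],[0,0,0]], grip=[45,45,45,45,45])

```text
clock: 32.65
position: [516.3, 244.0, 130.1]
ee_rot: [0.096, 0.995, 0.0, 0.0]
contact_force: [1.3, -0.3, 0.7]
gripper_width: 45.2
```

send_rows(translation=[[18,54,0],[18,54,0],[15.4,45.4,0],[0,0,30],[0,0,20]], dr=[[0,0,0],[0,0,0],[0,0,0],[0,0,0],[0,0,0]], grip=[45,45,45,45,45])

```text
clock: 33.28
position: [494.7, 403.2, 78.4]
ee_rot: [0.095, 0.995, -0.0, -0.0]
contact_force: [-0.0, -0.0, -0.4]
gripper_width: 45.1
```

```bash
python3 - <<'E'
from fit import *
go([496,402.7,8],-.192)
p=np.load("rock.npy"); R,t=pose(*p)
for y in (-22,22):
  q0=[*(R@[-2,y,36]+t),p[2]]
  for cams in (("top",),("scene",),("top","scene")):
    q,f=fit(q0,cams); print(cams,q.round(3),round(f,3),(R.T@(q[:3]-t)).round(1),round(q[3]-p[2],3))
  q,f=fit(q0,fixz=False); print("freez",q.round(3),round(f,3),(R.T@(q[:3]-t)).round(1))
crop("scene","u1.png",160,130,140,120,5)
crop("scene","u2.png",270,160,140,115,5)
E
```

```text
after-turn shift [-1.4 -0.2 70.4] shift [-1.4 -0.2 70.4] turn [-0.03 -0.03  0.08] t 33.27
('top',) [ 5.3834e+02 -2.6040e+01  3.6000e+01 -9.7000e-02] -0.837 [ -3.8 -21.4  36. ] 0.015
('scene',) [ 5.41824e+02 -2.63690e+01  3.60000e+01 -1.05000e-01] -0.787 [ -0.3 -21.3  36. ] 0.007
('top', 'scene') [ 5.38646e+02 -2.60810e+01  3.60000e+01 -1.01000e-01] -1.615 [ -3.5 -21.4  36. ] 0.011
freez [ 5.38961e+02 -2.63500e+01  3.56700e+01 -1.06000e-01] -1.617 [ -3.1 -21.6  35.7]
('top',) [ 5.42668e+02  1.78280e+01  3.60000e+01 -9.80000e-02] -0.831 [-4.4 22.7 36. ] 0.014
('scene',) [ 5.29425e+02  1.93760e+01  3.60000e+01 -1.24000e-01] -0.819 [-17.7  22.7  36. ] -0.012
('top', 'scene') [ 5.42459e+02  1.77930e+01  3.60000e+01 -1.11000e-01] -1.593 [-4.6 22.6 36. ] 0.001
freez [ 5.43259e+02  1.81740e+01  3.67550e+01 -1.06000e-01] -1.594 [-3.8 23.1 36.8]
```

View pics/u1.png

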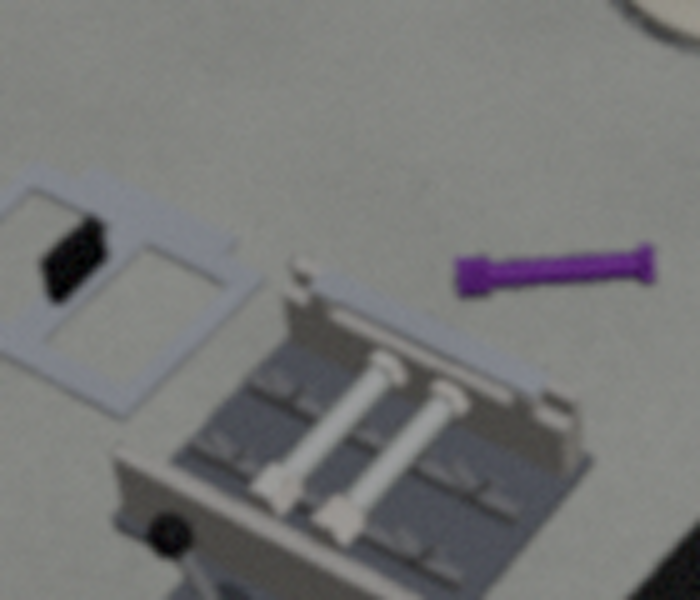

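View pics/u2.png

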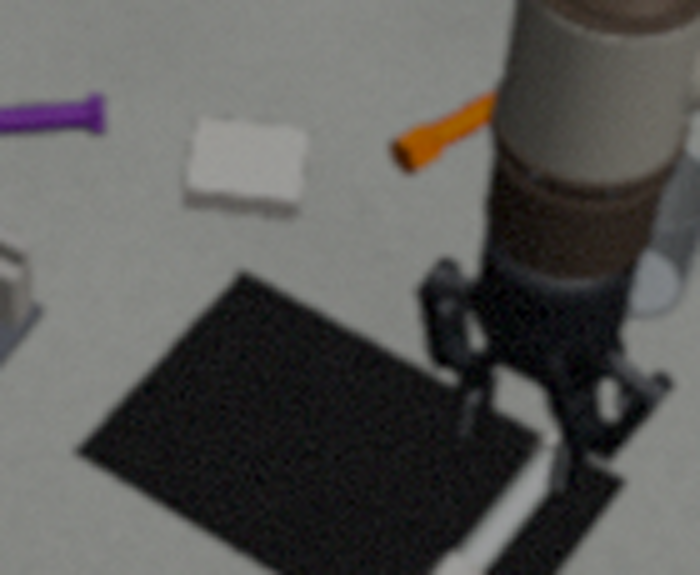

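send_rows(translation=[[-1,0,35],[0,0,25],[0,0,10],[0,0,0],[0,0,0]], dr=[[0,0,0],[0,0,0],[0,0,0],[0,0,0],[0,0,0]], grip=[45,45,45,45,0])

```text
clock: 34.6
position: [497.1, 403.0, 10.3]
ee_rot: [0.096, 0.995, 0.001, 0.001]
contact_force: [0.0, 0.2, 0.0]
gripper_width: 28.0
```

send_rows(translation=[[0,0,0],[0,0,0],[0,0,0],[0,0,-10],[0,0,-30]], dr=[[0,0,0],[0,0,0],[0,0,0],[0,0,0],[0,0,0]], grip=[0,0,0,0,0])

```text
clock: 35.22
position: [495.3, 401.1, 47.9]
ee_rot: [0.096, 0.995, -0.002, -0.001]
contact_force: [0.4, 0.7, -0.5]
gripper_width: 15.4
```

```bash
python3 - <<'E'
from h import *
p=np.load("rock.npy"); R,t=pose(*p)
go(R@[2,66,120]+t,p[2]); print(st()[0])
crop("scene","u3.png",300,180,140,115,5)
E
```

```text
after-turn shift [ -96.3 -332.2  -72.1] shift [-122.5 -323.7  -71.1] turn [-0.23 -0.15 -4.61] t 35.23
[495.33347727 401.06325608  47.88260256]
```

View pics/u3.png

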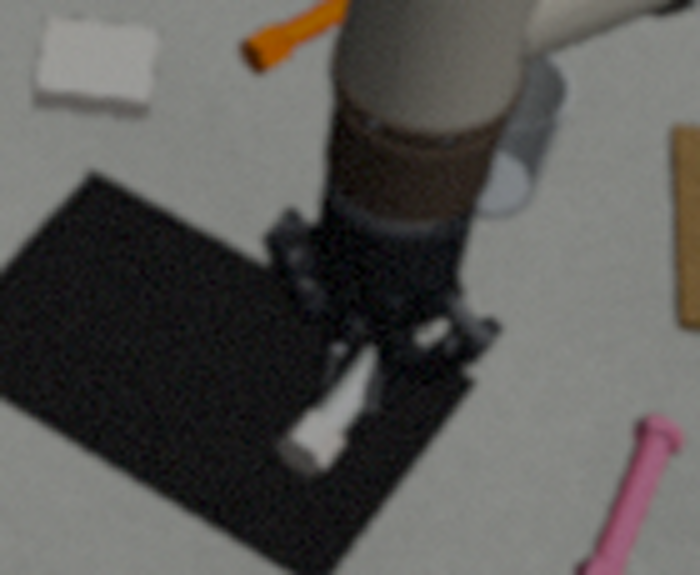

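send_rows(translation=[[0,0,-35],[0,0,-38],[-16,-55,0],[-16,-55,0],[-16,-55,0]], dr=[[0,0,-2.3],[0,0,-2.3],[0,0,0],[0,0,0],[0,0,0]], grip=[0,0,0,0,0])

```text
clock: 35.9
position: [525.7, 231.4, 122.4]
ee_rot: [0.055, 0.998, 0.0, 0.0]
contact_force: [0.5, 1.0, 0.2]
gripper_width: 15.6
```

send_rows(translation=[[-16,-55,0],[-16,-55,0],[-16.3,-57,0],[0,0,0],[0,0,0]], dr=[[0,0,0],[0,0,0],[0,0,0],[0,0,0],[0,0,0]], grip=[0,0,0,0,0])

```text
clock: 36.52
position: [555.2, 61.6, 122.3]
ee_rot: [0.056, 0.998, 0.0, 0.0]
contact_force: [0.8, -0.1, -0.7]
gripper_width: 15.6
```

```bash
python3 - <<'E'
from h import *
p=np.load("rock.npy"); R,t=pose(*p)
go(R@[2,66,30]+t,p[2]); print(st()[2]["gripper_width"])
crop("scene","u4.png",160,130,140,120,5)
E
```

```text
after-turn shift [ 1.2 -1.5 92.3] shift [ 1.2 -1.6 92.3] turn [ 0.02  0.02 -0.02] t 36.52
15.606500553702972
```

View pics/u4.png

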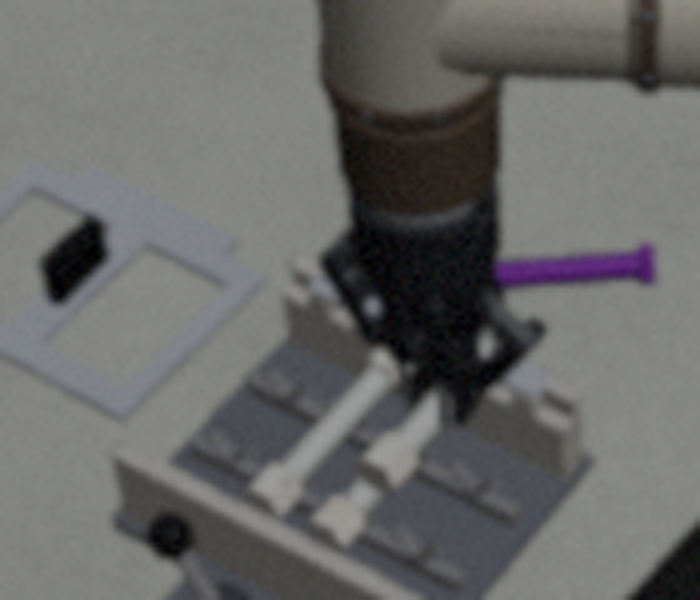

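send_rows(translation=[[1,-1,35],[0,0,30],[0,0,15],[0,0,6],[0,0,2]], dr=[[0,0,0],[0,0,0],[0,0,0],[0,0,0],[0,0,0]], grip=[0,0,0,0,0])

```text
clock: 37.2
position: [554.6, 61.4, 34.5]
ee_rot: [0.055, 0.998, 0.0, 0.001]
contact_force: [0.1, 0.5, -0.4]
gripper_width: 15.3
```

send_rows(translation=[[0,0,2],[0,0,1],[0,0,1],[0,0,0],[0,0,0]], dr=[[0,0,0],[0,0,0],[0,0,0],[0,0,0],[0,0,0]], grip=[0,0,0,0,0])

```text
clock: 37.83
position: [554.9, 60.2, 32.7]
ee_rot: [0.055, 0.998, -0.0, 0.001]
contact_force: [-2.2, -3.6, 9.7]
gripper_width: 15.5
```

send_rows(translation=[[0,0,0],[0,0,0],[0,0,0],[0,0,-10],[0,0,-20]], dr=[[0,0,0],[0,0,0],[0,0,0],[0,0,0],[0,0,0]], grip=[20,24,27,28,30])

```text
clock: 38.45
position: [553.5, 60.7, 60.1]
ee_rot: [0.056, 0.998, -0.0, -0.001]
contact_force: [0.1, 0.1, 0.3]
gripper_width: 29.8
```

send_rows(translation=[[0,0,-40],[0,0,-40],[20,-30,0],[20,-50,0],[20,-50,0]], dr=[[0,0,0],[0,0,0],[0,0,0],[0,0,0],[0,0,0]], grip=[40,40,40,40,40])

```text
clock: 39.08
position: [479.3, -62.5, 140.9]
ee_rot: [0.055, 0.998, 0.0, 0.001]
contact_force: [0.4, -0.9, -0.5]
gripper_width: 40.2
```

send_rows(translation=[[10,-55,0],[10,-55,0],[0,0,0],[0,0,0],[0,0,0]], dr=[[0,0,0],[0,0,0],[0,0,0],[0,0,0],[0,0,0]], grip=[40,40,40,40,40])

```text
clock: 39.7
position: [448.3, -167.9, 140.4]
ee_rot: [0.055, 0.998, 0.0, 0.0]
contact_force: [0.3, 0.1, -0.5]
gripper_width: 39.7
```

```bash
python3 - <<'E'
from fit import *
p=np.load("rock.npy"); R,t=pose(*p)
for y in (-22,22,66):
  q0=[*(R@[-2,y,36]+t),p[2]]
  for cams in (("top",),("scene",)):
    q,f=fit(q0,cams); print(cams,round(f,3),(R.T@(q[:3]-t)).round(1),round(q[3]-p[2],3))
  q,f=fit(q0,fixz=False); print("freez",q.round(3),round(f,3),(R.T@(q[:3]-t)).round(1),round(q[3]-p[2],3))
L=[((0,255,0),np.array([(-62,y,36),(62,y,36)])@R.T+t) for y in (-22,22,66)]
crop("scene","v1.png",140,140,160,125,5); crop("top","v1t.png",280,120,155,110,5)
for cam in("top","scene"):
    for n in("frame_grip","frame_tongue"):
      for r in arm.place_of(n,cam)[:3]: print(cam,n,r)
print(st()[0])
E
```

```text
('top',) -0.313 [ -4.4 -28.6  36. ] 0.125
('scene',) -0.786 [ -0.4 -21.4  36. ] 0.007
freez [ 5.38711e+02 -2.58210e+01  3.64180e+01 -1.07000e-01] -1.044 [ -3.4 -21.1  36.4] 0.005
('top',) -0.555 [-2.6  9.3 36. ] 0.178
('scene',) -0.825 [-17.7  22.5  36. ] -0.008
freez [5.44567e+02 3.25800e+00 1.06040e+01 1.50000e-02] -1.084 [-0.9  8.4 10.6] 0.127
('top',) -0.876 [ 1.5 66.9 36. ] 0.004
('scene',) -0.878 [ 1.  66.3 36. ] -0.0
freez [ 5.5335e+02  6.1017e+01  3.6363e+01 -1.0800e-01] -1.751 [ 1.4 66.8 36.4] 0.004
top frame_grip {'xyz': [463.3, -296.4, 29.8], 'confidence': 0.63}
top frame_tongue {'xyz': [380.9, -280.7, -1.1], 'confidence': 0.8}
scene frame_grip {'xyz': [466.0, -295.8, 24.0], 'confidence': 0.67}
scene frame_grip {'xyz': [545.9, 11.9, 32.3], 'confidence': 0.37}
scene frame_tongue {'xyz': [384.2, -285.6, -1.5], 'confidence': 0.71}
scene frame_tongue {'xyz': [662.5, -47.5, 76.2], 'confidence': 0.41}
[ 447.76945314 -168.8486449   140.1459928 ]
```

View pics/v1.png

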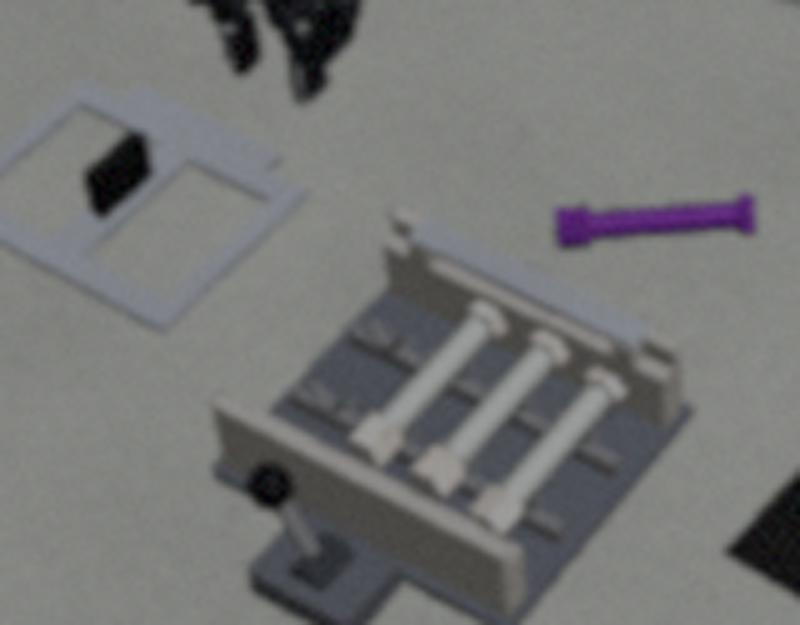

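View pics/v1t.png

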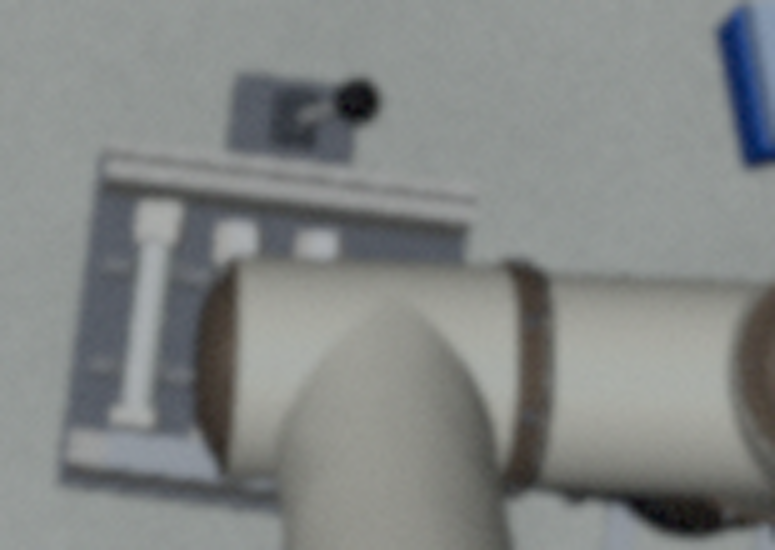

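All three tubes are cradled. The frame was knocked from y -245 to about -296, so I'm measuring it again, yaw included.

```bash
python3 - <<'E'
from h import *
q=(464.6,-296,-.135); R,t=pose(*q)
P=np.array([(-68,-95,5),(72,-95,5),(72,95,5),(-68,95,5),(-68,60,5),(-84,60,5),(-84,-60,5),(-68,-60,5),(-68,-95,5)])@R.T+t
F=np.array([(-25,-6,43),(25,-6,43),(25,6,43),(-25,6,43),(-25,-6,43)])@R.T+t
L=[((0,255,0),P),((0,0,255),F)]
crop("scene","w1.png",110,140,110,85,7,L); crop("top","w1t.png",390,150,110,85,7,L)
E
```

```text
(no output)
```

View pics/w1.png

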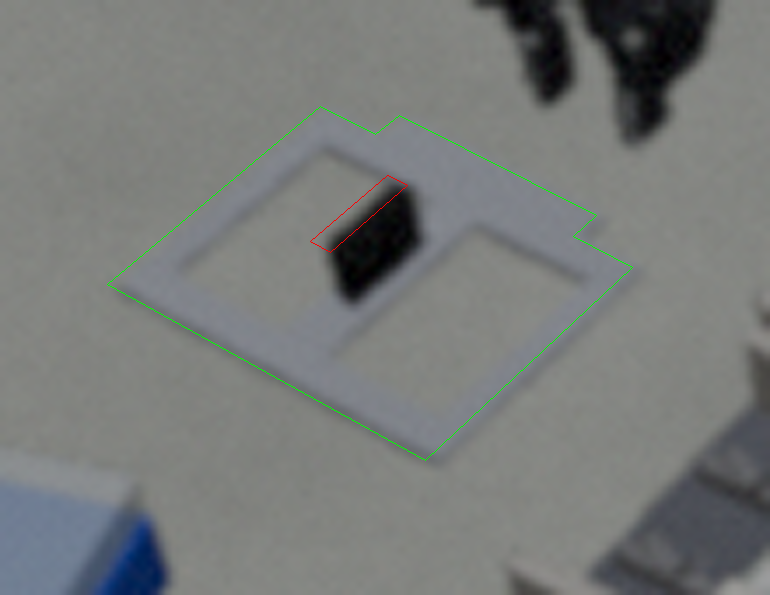

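View pics/w1t.png

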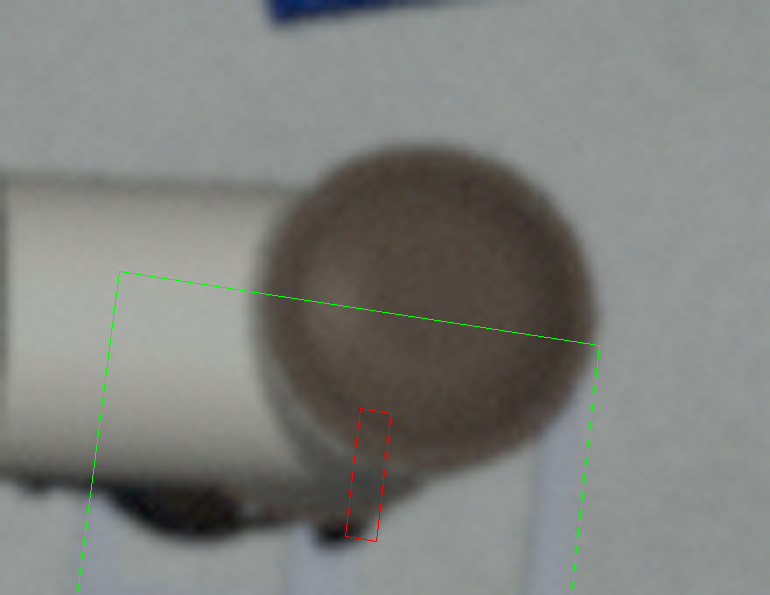

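```bash
python3 - <<'E'
from h import *
go([464.6,-294.5,80],-.13)
E
```

```text
after-turn shift [ -33.  -122.4   60.2] shift [ -30.7 -123.    60.2] turn [-0.    0.    1.04] t 40.7
```

send_rows(translation=[[0,0,0],[-11,-41,0],[-11,-41,0],[-11,-40,0],[0,0,40]], dr=[[0,0,1.0],[0,0,0],[0,0,0],[0,0,0],[0,0,0]], grip=[45,45,45,45,45])

```text
clock: 41.32
position: [467.8, -297.4, 102.2]
ee_rot: [0.066, 0.998, -0.001, 0.004]
contact_force: [-0.4, 1.1, -1.2]
gripper_width: 45.3
```

send_rows(translation=[[0,0,40],[0,0,0],[0,0,0],[0,0,0],[0,0,0]], dr=[[0,0,0],[0,0,0],[0,0,0],[0,0,0],[0,0,0]], grip=[45,45,45,45,45])

```text
clock: 41.95
position: [465.6, -294.1, 61.6]
ee_rot: [0.064, 0.998, -0.0, 0.001]
contact_force: [-0.5, -0.3, -0.9]
gripper_width: 45.1
```

```bash
python3 - <<'E'
from h import *
go([464.6,-294.5,17],-.13)
crop("scene","w2.png",110,120,110,85,7)
E
```

```text
after-turn shift [ 1.  -0.5 44.6] shift [ 1.1 -0.5 44.6] turn [-0.03  0.16  0.07] t 41.95
```

View pics/w2.png

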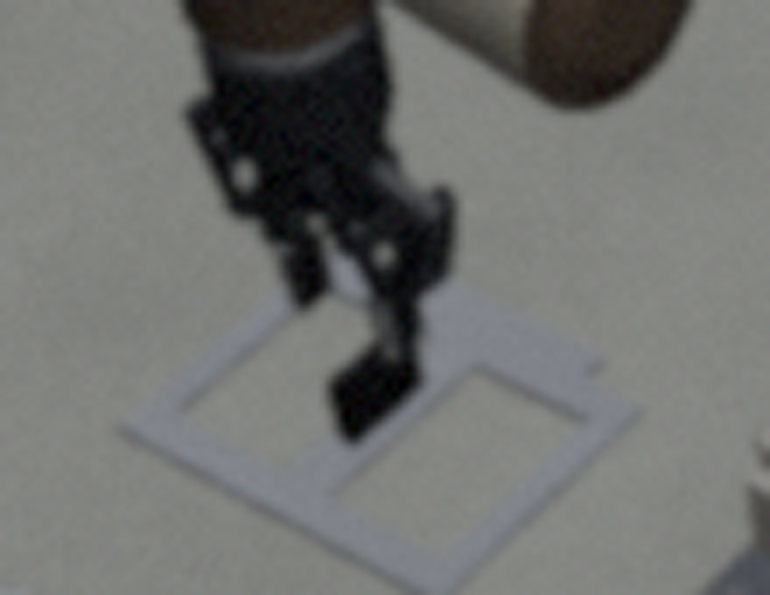

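send_rows(translation=[[1,-0.5,20],[0,0,15],[0,0,8],[0,0,0],[0,0,0]], dr=[[0,0,0],[0,0,0],[0,0,0],[0,0,0],[0,0,0]], grip=[45,45,45,45,45])

```text
clock: 42.62
position: [464.2, -294.6, 17.5]
ee_rot: [0.064, 0.998, -0.0, 0.0]
contact_force: [0.3, -1.1, 1.0]
gripper_width: 45.1
```

send_rows(translation=[[0,0,0],[0,0,0],[0,0,0],[0,0,0],[0,0,0]], dr=[[0,0,0],[0,0,0],[0,0,0],[0,0,0],[0,0,0]], grip=[0,0,0,0,0])

```text
clock: 43.25
position: [464.1, -294.4, 17.7]
ee_rot: [0.064, 0.998, -0.0, 0.0]
contact_force: [-1.6, 1.7, 6.0]
gripper_width: 11.0
```

```bash
python3 - <<'E'
from h import *
p,Rc,s=st(); print(p,Ro.from_matrix(Rc).as_euler('xyz'),s["contact_force"]); np.save("grip.npy",np.r_[p,0])
R,t=pose(464.6,-294.5,-.13)
P=np.array([(-68,-95,5),(72,-95,5),(72,95,5),(-68,95,5),(-68,60,5),(-84,60,5),(-84,-60,5),(-68,-60,5),(-68,-95,5)])@R.T+t
crop("scene","w3.png",110,140,110,85,7,[((0,255,0),P)])
E
```

```text
[ 464.08736565 -294.44146387   17.68833446] [-3.14137450e+00  7.81813605e-04  3.01274526e+00] [-1.59988294  1.73999285  6.00844358]
```

View pics/w3.png

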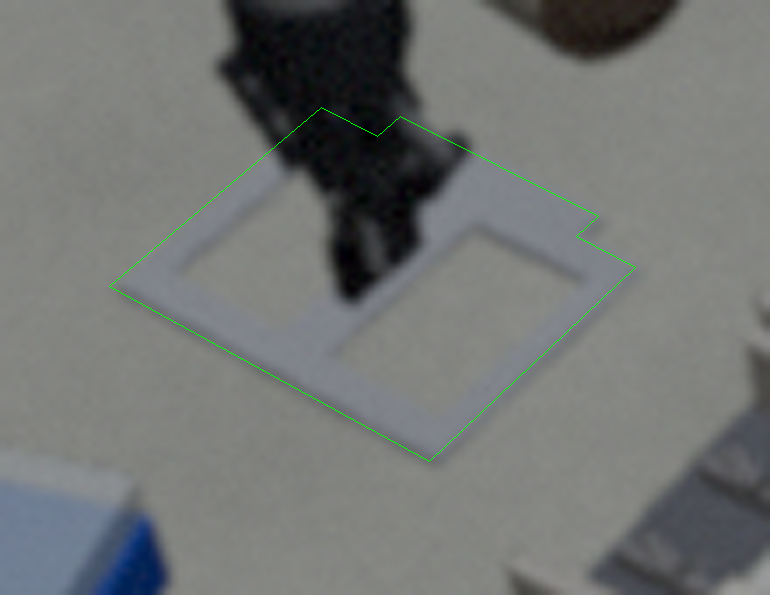

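Fin gripped, and the model outline fits. Lifting and carrying it to the approach pose.

send_rows(translation=[[0,0,-10],[0,0,-30],[0,0,-50],[0,0,-50],[0,0,0]], dr=[[0,0,0],[0,0,0],[0,0,0],[0,0,0],[0,0,-1.1]], grip=[0,0,0,0,0])

```text
clock: 43.92
position: [466.0, -295.3, 161.5]
ee_rot: [0.054, 0.999, -0.001, 0.005]
contact_force: [0.4, -0.3, -2.2]
gripper_width: 10.8
```

```bash
cat >> h.py <<'E'
D=np.array([83.5,0,17.7])
def ftarget(xt,yt,zt,a,p):
    "TCP world pos + R for the tongue tip at rocker (xt,yt,zt), pitch a"
    c,s=np.cos(a),np.sin(a)
    R,t=pose(*p); l=np.array([xt+c*D[0]-s*D[2],yt,zt+s*D[0]+c*D[2]])
    return R@l+t, tool(p[2],a)
def tip(p):
    P,Rc,s=st(); R,t=pose(*p)
    Rf=Rc@np.diag([-1.,1,-1]); w=P-Rf@D; l=R.T@(w-t)
    Rl=R.T@Rf
    print("tip",l.round(1),"pitch",round(float(np.arctan2(Rl[2,0],Rl[0,0])),3),"roll",round(float(Rl[2,1]),3),"yaw",round(float(np.arctan2(Rl[1,0],Rl[0,0])),3),"F(rocker)",(R.T@s["contact_force"]).round(1),"w",round(s["gripper_width"],1))
E
python3 - <<'E'
from h import *
p=np.array([544.2,-4.8,-.110]); np.save("rock.npy",p)
tip(p); print(st()[2]["contact_force"])
go(*(lambda x:(x[0],None,x[1]))(ftarget(-55,0,100,0.0,p)))
crop("scene","w4.png",100,120,120,100,6)
E
```

```text
tip [-129.1 -297.5  143. ] pitch 0.009 roll -0.002 yaw 0.001 F(rocker) [ 0.4 -0.2 -2.2] w 10.8
[ 0.39274842 -0.29343156 -2.22400111]
after-turn shift [-74.3 297.3  43.8] shift [-74.2 297.4  43.8] turn [-0.13  0.53  0.06] t 43.92
```

View pics/w4.png

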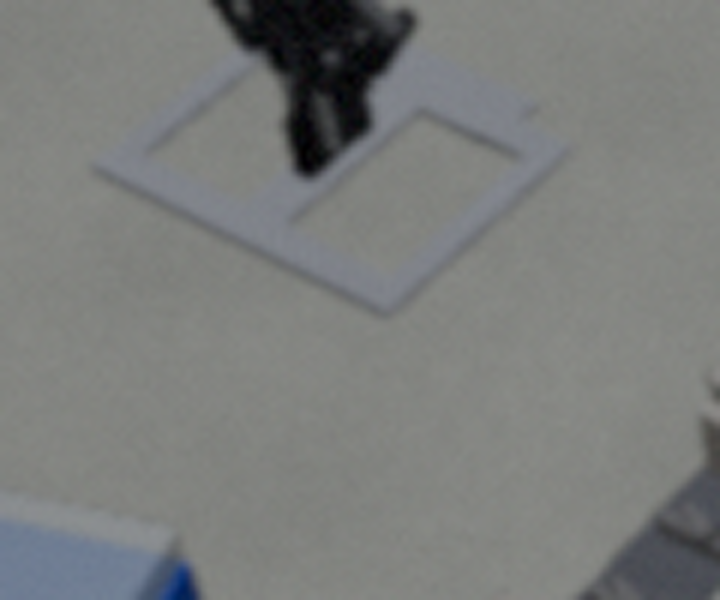

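send_rows(translation=[[-7,30,0],[-14,55,0],[-14,55,0],[-14,55,0],[-14,55,0]], dr=[[0,0,0],[0,0,0],[0,0,0],[0,0,0],[0,0,0]], grip=[0,0,0,0,0])

```text
clock: 44.6
position: [552.5, -51.2, 154.6]
ee_rot: [0.055, 0.998, -0.0, -0.003]
contact_force: [1.5, 0.5, -2.0]
gripper_width: 10.8
```

send_rows(translation=[[-11,45,0],[0,0,0],[0,0,0],[0,0,0],[0,0,0]], dr=[[0,0,0],[0,-4.3,0],[0,-4.3,0],[0,0,0],[0,0,0]], grip=[0,0,0,0,0])

```text
clock: 45.22
position: [569.4, -9.5, 156.2]
ee_rot: [0.055, 0.996, -0.004, 0.074]
contact_force: [1.2, -0.6, -2.4]
gripper_width: 10.9
```

```bash
python3 - <<'E'
from h import *
p=np.load("rock.npy")
tip(p)
go(*(lambda x:(x[0],None,x[1]))(ftarget(-58,0,75,0.15,p)))
crop("scene","x1.png",160,120,140,120,5); crop("top","x1t.png",270,100,130,130,4)
E
```

```text
tip [-54.4  -1.9 126.4] pitch 0.148 roll -0.001 yaw -0.0 F(rocker) [ 1.3 -0.5 -2.4] w 10.9
after-turn shift [11.3  1.9 50.1] shift [11.2  1.9 50.1] turn [-0.04 -0.14 -0.01] t 45.23
```

View pics/x1.png

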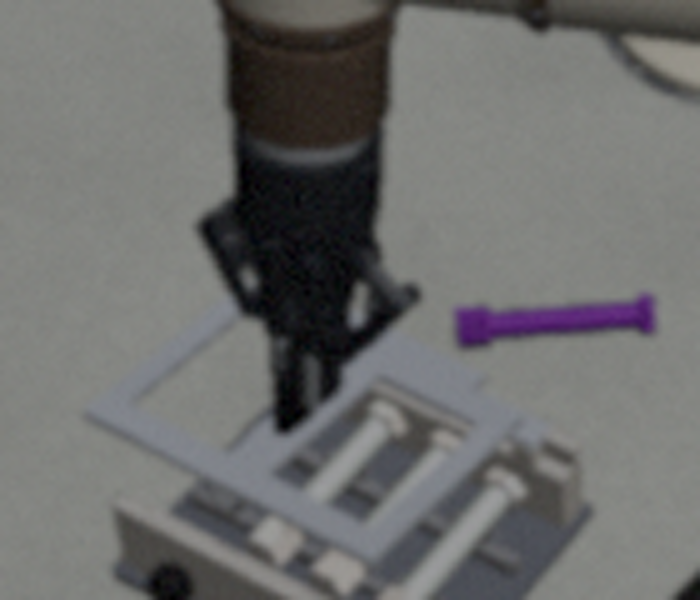

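send_rows(translation=[[3,1.9,15],[3,0,15],[3,0,12],[2,0,8],[0,0,0]], dr=[[0,0,0],[0,0,0],[0,0,0],[0,0,0],[0,0,0]], grip=[0,0,0,0,0])

```text
clock: 45.95
position: [566.2, -7.2, 105.4]
ee_rot: [0.055, 0.996, -0.004, 0.074]
contact_force: [-0.9, 0.7, -3.2]
gripper_width: 11.1
```

```bash
python3 - <<'E'
from h import *
p=np.load("rock.npy")
tip(p)
go(*(lambda x:(x[0],None,x[1]))(ftarget(-58,0,56.5,0.15,p)))
crop("scene","x2.png",160,120,140,120,5); 
E
```

```text
tip [-57.8   0.   75.5] pitch 0.149 roll -0.001 yaw -0.0 F(rocker) [-1.   0.6 -3.2] w 11.1
after-turn shift [ 3.1 -0.  18.7] shift [ 3.  -0.  18.7] turn [-0.03 -0.07 -0.  ] t 45.95
```

View pics/x2.png

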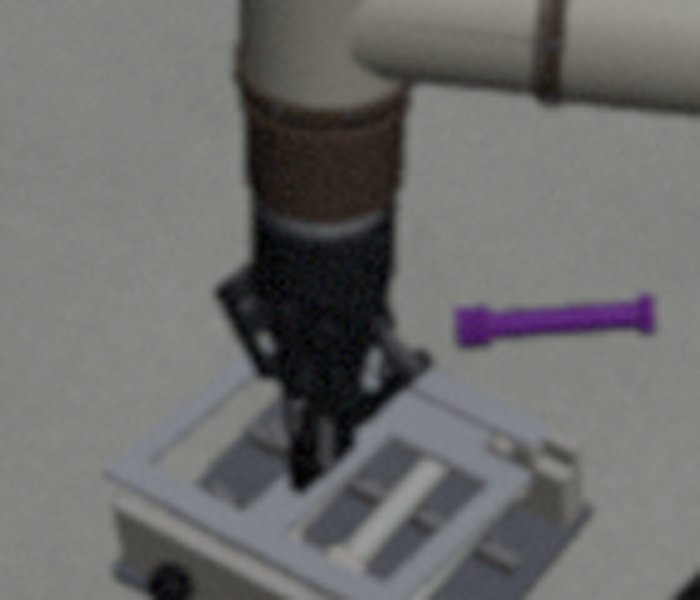

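send_rows(translation=[[0.5,0,6],[0.5,0,6],[1,0,4],[1,0,2.5],[0,0,0]], dr=[[0,0,0],[0,0,0],[0,0,0],[0,0,0],[0,0,0]], grip=[0,0,0,0,0])

```text
clock: 46.62
position: [566.1, -7.0, 87.1]
ee_rot: [0.055, 0.996, -0.004, 0.075]
contact_force: [-0.6, 0.5, -2.9]
gripper_width: 10.9
```

```bash
python3 - <<'E'
from h import *
p=np.load("rock.npy")
tip(p)
go(*(lambda x:(x[0],None,x[1]))(ftarget(-68,0,56,0.15,p)))
E
```

```text
tip [-57.9   0.2  57.1] pitch 0.15 roll -0.0 yaw 0.0 F(rocker) [-0.7  0.4 -2.9] w 10.9
after-turn shift [10.1 -0.2 -0.4] shift [10.1 -0.2 -0.4] turn [-0.01 -0.02  0.01] t 46.62
```

send_rows(translation=[[2.4,0,-0.2],[2.4,0,-0.2],[2.4,0,-0.2],[2.4,0,-0.2],[2.4,0,-0.2]], dr=[[0,0,0],[0,0,0],[0,0,0],[0,0,0],[0,0,0]], grip=[0,0,0,0,0])

```text
clock: 47.25
position: [554.2, -5.7, 86.5]
ee_rot: [0.055, 0.996, -0.004, 0.075]
contact_force: [-0.7, 0.3, -2.4]
gripper_width: 11.0
```

```bash
python3 - <<'E'
from h import *
p=np.load("rock.npy")
tip(p)
crop("scene","x3.png",190,160,100,100,6); 
E
```

```text
tip [-69.9   0.2  56.5] pitch 0.15 roll 0.0 yaw 0.0 F(rocker) [-0.7  0.2 -2.4] w 11.0
```

View pics/x3.png

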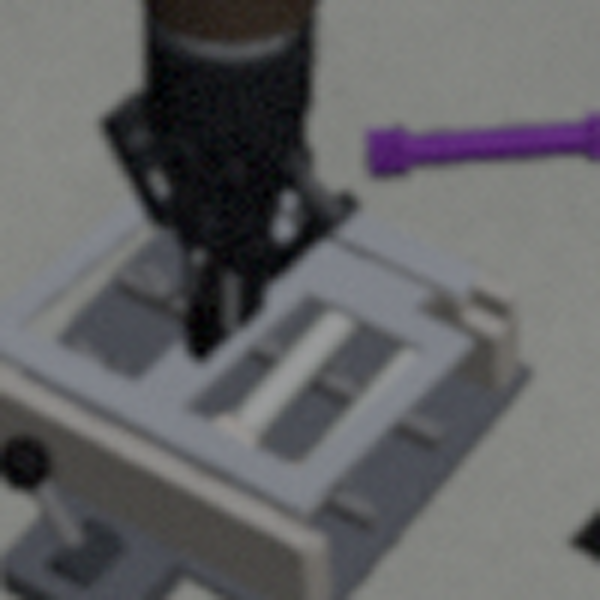

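send_rows(translation=[[2,0,-0.2],[2,0,-0.2],[1.5,0,-0.2],[1,0,-0.15],[0,0,0]], dr=[[0,0,0],[0,0,0],[0,0,0],[0,0,0],[0,0,0]], grip=[0,0,0,0,0])

```text
clock: 47.92
position: [547.8, -5.0, 86.3]
ee_rot: [0.055, 0.996, -0.004, 0.075]
contact_force: [1.0, 0.0, -2.4]
gripper_width: 11.1
```

send_rows(translation=[[1,0,-0.15],[0,0,0],[1,0,-0.15],[0,0,0],[0,0,0]], dr=[[0,0,0],[0,0,0],[0,0,0],[0,0,0],[0,0,0]], grip=[0,0,0,0,0])

```text
clock: 48.55
position: [546.4, -4.6, 86.5]
ee_rot: [0.055, 0.996, -0.004, 0.075]
contact_force: [0.8, 0.3, -2.6]
gripper_width: 10.9
```

```bash
python3 - <<'E'
from h import *
p=np.load("rock.npy")
tip(p)
E
```

```text
tip [-77.7   0.4  56.5] pitch 0.151 roll 0.0 yaw 0.0 F(rocker) [ 0.7  0.4 -2.6] w 10.9
```

send_rows(translation=[[1,0,-0.15],[0,0,0],[1,0,-0.15],[0,0,0],[0,0,0]], dr=[[0,0,0],[0,0,0],[0,0,0],[0,0,0],[0,0,0]], grip=[0,0,0,0,0])

```text
clock: 49.18
position: [546.1, -4.4, 87.2]
ee_rot: [0.054, 0.996, -0.004, 0.077]
contact_force: [6.5, -2.9, -3.9]
gripper_width: 10.5
```

send_rows(translation=[[1,0,-0.15],[0,0,0],[0,0,0],[0,0,0],[0,0,0]], dr=[[0,0,0],[0,0,0],[0,0,0],[0,0,0],[0,0,0]], grip=[0,0,0,0,0])

```text
clock: 49.8
position: [545.9, -4.2, 87.6]
ee_rot: [0.054, 0.995, -0.003, 0.078]
contact_force: [8.2, -5.0, -4.6]
gripper_width: 10.7
```

```bash
python3 - <<'E'
from h import *
p=np.load("rock.npy")
tip(p)
E
```

```text
tip [-78.1   0.7  57.1] pitch 0.157 roll 0.002 yaw 0.001 F(rocker) [ 8.7 -4.  -4.6] w 10.7
```

send_rows(translation=[[-1.5,0,0.2],[-1.5,0,0.2],[-1.2,0,0.2],[0,0,0],[0,0,0]], dr=[[0,0,0],[0,0,0],[0,0,0],[0,0,0],[0,0,0]], grip=[0,0,0,0,0])

```text
clock: 50.42
position: [546.5, -4.9, 86.1]
ee_rot: [0.055, 0.996, -0.004, 0.074]
contact_force: [1.8, 0.3, -2.6]
gripper_width: 10.8
```

```bash
python3 - <<'E'
from h import *
p=np.array([546.2,-5.0,-.110]);np.save("rock2.npy",p)
tip(p)
for a in (.15,.1,.05,0):
  for z in (56.5,53.5):
    print(a,z,end=" "); go(*(lambda x:(x[0],None,x[1]))(ftarget(-78,0,z,a,p)))
crop("scene","x4.png",190,160,100,100,6); 
E
```

```text
tip [-79.6   0.1  56.2] pitch 0.149 roll -0.0 yaw -0.0 F(rocker) [ 1.8  0.5 -2.6] w 10.8
0.15 56.5 after-turn shift [-1.6 -0.1 -0.1] shift [-1.6 -0.1 -0.1] turn [-0.01 -0.05 -0.  ] t 50.42
0.15 53.5 after-turn shift [-1.2 -0.1  2.8] shift [-1.2 -0.1  2.8] turn [-0.01 -0.05 -0.  ] t 50.42
0.1 56.5 after-turn shift [-2.6 -0.1  4. ] shift [-2.4 -0.1  4.1] turn [-0.01  2.82 -0.  ] t 50.42
0.1 53.5 after-turn shift [-2.3 -0.1  6.9] shift [-2.  -0.1  7. ] turn [-0.01  2.82 -0.  ] t 50.42
0.05 56.5 after-turn shift [-3.8 -0.1  8. ] shift [-3.  -0.1  8.3] turn [-0.01  5.68 -0.  ] t 50.42
0.05 53.5 after-turn shift [-3.6 -0.1 11. ] shift [-2.5 -0.1 11.3] turn [-0.01  5.68 -0.  ] t 50.42
0 56.5 after-turn shift [-5.2 -0.1 11.9] shift [-3.3 -0.1 12.6] turn [-0.01  8.55 -0.  ] t 50.42
0 53.5 after-turn shift [-5.2 -0.1 14.9] shift [-2.9 -0.1 15.5] turn [-0.01  8.55 -0.  ] t 50.42
```

View pics/x4.png

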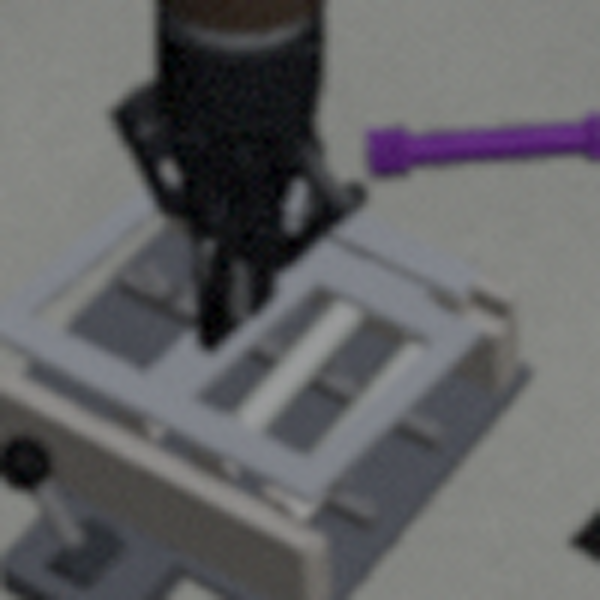

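send_rows(translation=[[-0.6,0,2.2],[-0.6,0,2.2],[-0.6,0,2.2],[-0.6,0,2.2],[-0.6,0,2.2]], dr=[[0,1.14,0],[0,1.14,0],[0,1.14,0],[0,1.14,0],[0,1.14,0]], grip=[0,0,0,0,0])

```text
clock: 51.1
position: [551.2, -5.4, 75.4]
ee_rot: [0.055, 0.998, -0.001, 0.024]
contact_force: [0.6, 0.1, -3.6]
gripper_width: 11.3
```

```bash
python3 - <<'E'
from h import *
p=np.load("rock2.npy")
tip(p)
for a in (.05,0):
  for z in (53.5,):
    print(a,z,end=" "); go(*(lambda x:(x[0],None,x[1]))(ftarget(-78,0,z,a,p)))
crop("scene","x5.png",190,160,100,100,6); 
E
```

```text
tip [-77.5   0.1  53.6] pitch 0.049 roll -0.0 yaw -0.0 F(rocker) [ 0.6  0.1 -3.6] w 11.3
0.05 53.5 after-turn shift [ 0.5 -0.1  0. ] shift [ 0.5 -0.1  0. ] turn [-0.   -0.06 -0.  ] t 51.1
0 53.5 after-turn shift [-0.5 -0.1  4.2] shift [-0.3 -0.1  4.2] turn [-0.   2.8 -0. ] t 51.1
```

View pics/x5.png

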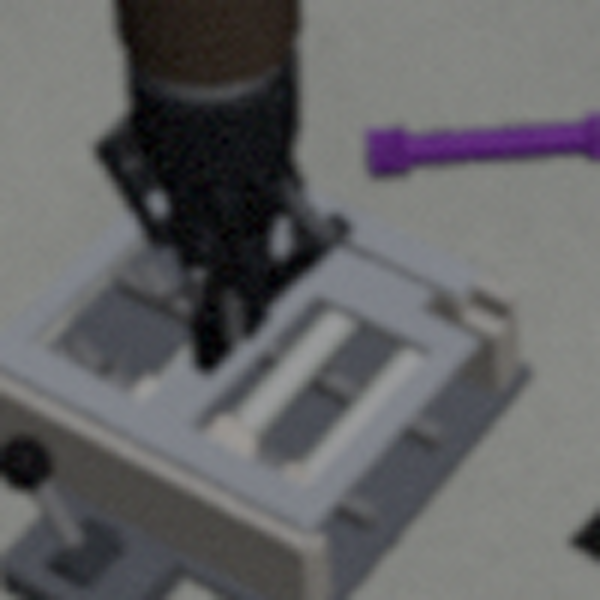

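send_rows(translation=[[-0.1,0,1.4],[-0.1,0,1.4],[-0.1,0,1.4],[0,0,0],[0,0,0]], dr=[[0,0.93,0],[0,0.93,0],[0,0.93,0],[0,0,0],[0,0,0]], grip=[0,0,0,0,0])

```text
clock: 51.78
position: [551.6, -5.4, 71.5]
ee_rot: [0.055, 0.998, -0.0, 0.001]
contact_force: [0.4, 0.3, -2.2]
gripper_width: 10.6
```

```bash
python3 - <<'E'
from h import *
p=np.load("rock2.npy")
tip(p)
E
```

```text
tip [-78.1   0.2  53.6] pitch 0.002 roll -0.0 yaw 0.0 F(rocker) [ 0.4  0.3 -2.2] w 10.6
```

Matches the original home position (552.1, -6.2, 69.6). Press down gently, then release.

send_rows(translation=[[0,0,0.7],[0,0,0.7],[0,0,0.4],[0,0,0],[0,0,0]], dr=[[0,0,0],[0,0,0],[0,0,0],[0,0,0],[0,0,0]], grip=[0,0,0,0,0])

```text
clock: 52.4
position: [551.6, -5.4, 70.7]
ee_rot: [0.055, 0.999, -0.0, 0.001]
contact_force: [-2.6, -0.1, 5.5]
gripper_width: 11.0
```

```bash
python3 - <<'E'
from h import *
p=np.load("rock2.npy")
tip(p)
E
```

```text
tip [-78.1   0.2  52.8] pitch 0.002 roll -0.0 yaw 0.0 F(rocker) [-2.6 -0.4  5.5] w 11.0
```

send_rows(translation=[[0,0,0],[0,0,0],[0,0,0],[0,0,-15],[0,0,-30]], dr=[[0,0,0],[0,0,0],[0,0,0],[0,0,0],[0,0,0]], grip=[25,35,40,40,40])

```text
clock: 53.02
position: [551.0, -5.6, 114.9]
ee_rot: [0.055, 0.998, -0.0, -0.0]
contact_force: [0.3, -1.2, -0.0]
gripper_width: 40.2
```

send_rows(translation=[[0,0,-40],[0,-35,0],[-20,-40,0],[-20,0,0],[0,0,0]], dr=[[0,0,0],[0,0,0],[0,0,0],[0,0,0],[0,0,0]], grip=[40,40,0,0,0])

```text
clock: 53.65
position: [584.1, -84.9, 155.5]
ee_rot: [0.055, 0.998, -0.0, 0.002]
contact_force: [-0.8, 0.4, -0.7]
gripper_width: -0.0
```

```bash
python3 - <<'E'
from fit import *
p=np.load("rock2.npy"); R,t=pose(*p)
go(R@[121,-72,65]+t,p[2])
W=lambda a:np.array(a)@R.T+t
L=[((0,255,0),W([(-62,-95,58),(78,-95,58),(78,95,58),(-62,95,58),(-62,-95,58)])),((0,0,255),W([(-70,-80,65),(-70,80,65)])),((0,0,255),W([(80,-80,65),(80,80,65)]))]
crop("scene","y1.png",160,160,130,105,6); 
for cam in("top","scene"):
    arm.get_image(cam)
    for n in("frame_grip","frame_tongue","lever_tip"):
      for r in arm.place_of(n,cam)[:1]: print(cam,n,r,(R.T@(np.array(r["xyz"])-t)).round(1))
crop("top","y1t.png",280,120,110,110,5,L)
E
```

```text
after-turn shift [-74.6   3.3  90.5] shift [-74.3   3.3  90.8] turn [ 0.01  0.2  -0.06] t 53.65
top frame_tongue {'xyz': [279.7, 413.5, 2.8], 'confidence': 0.68} [-310.8  386.7    2.8]
scene frame_grip {'xyz': [553.5, -4.5, 80.7], 'confidence': 0.75} [ 7.2  1.3 80.7]
scene frame_tongue {'xyz': [470.0, 1.1, 49.8], 'confidence': 0.93} [-76.4  -2.3  49.8]
scene lever_tip {'xyz': [470.0, 1.1, 51.2], 'confidence': 0.67} [-76.4  -2.3  51.2]
```

View pics/y1.png

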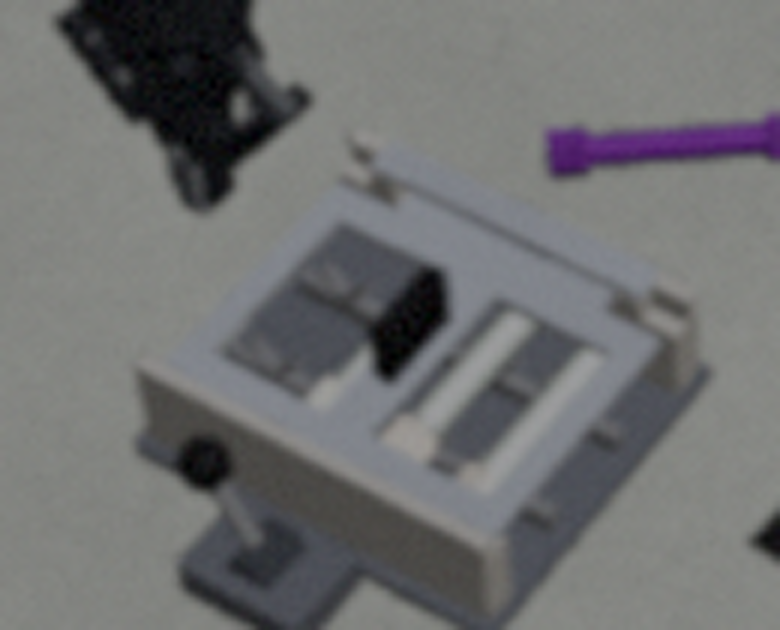

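View pics/y1t.png

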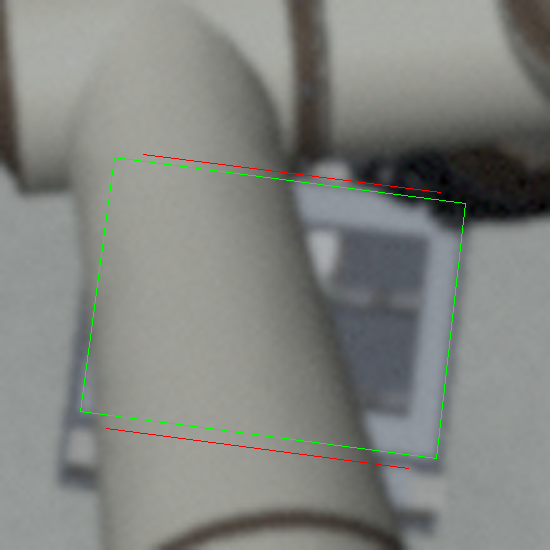

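Frame looks home. Now the lever back to on.

send_rows(translation=[[-37,2,0],[-37,1,0],[0,0,40],[0,0,40],[0,0,10]], dr=[[0,0,0],[0,0,0],[0,0,0],[0,0,0],[0,0,0]], grip=[0,0,0,0,0])

```text
clock: 54.78
position: [655.0, -89.5, 61.8]
ee_rot: [0.055, 0.998, -0.0, -0.002]
contact_force: [0.7, -0.5, -0.5]
gripper_width: -0.1
```

```bash
python3 - <<'E'
from h import *
p=np.load("rock2.npy"); R,t=pose(*p)
print(R.T@(st()[0]-t)); crop("scene","y2.png",160,160,130,105,6)
E
```

```text
[117.44940461 -72.04464022  61.8059168 ]
```

View pics/y2.png

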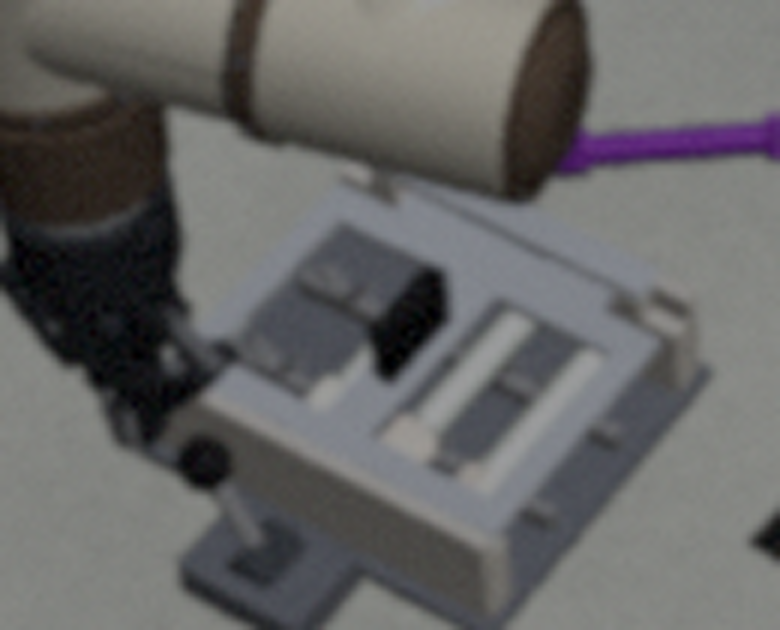

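send_rows(translation=[[-3,15,-2],[0,15,0],[0,15,0],[0,13,0],[0,7,0]], dr=[[0,0,0],[0,0,0],[0,0,0],[0,0,0],[0,0,0]], grip=[0,0,0,0,0])

```text
clock: 55.45
position: [667.7, -23.6, 67.6]
ee_rot: [0.054, 0.999, 0.0, 0.002]
contact_force: [0.4, -2.5, 0.4]
gripper_width: -0.2
```

send_rows(translation=[[0,3,0],[0,3,0],[0,2,0],[0,0,0],[0,0,0]], dr=[[0,0,0],[0,0,0],[0,0,0],[0,0,0],[0,0,0]], grip=[0,0,0,0,0])

```text
clock: 56.08
position: [667.9, -17.3, 66.7]
ee_rot: [0.055, 0.998, 0.0, 0.001]
contact_force: [-0.3, 0.9, -0.7]
gripper_width: 0.1
```

```bash
python3 - <<'E'
from h import *
p=np.load("rock2.npy"); R,t=pose(*p)
print(R.T@(st()[0]-t)); crop("scene","y3.png",160,160,130,105,6)
E
```

```text
[122.2854781    1.16247412  66.73986404]
```

View pics/y3.png

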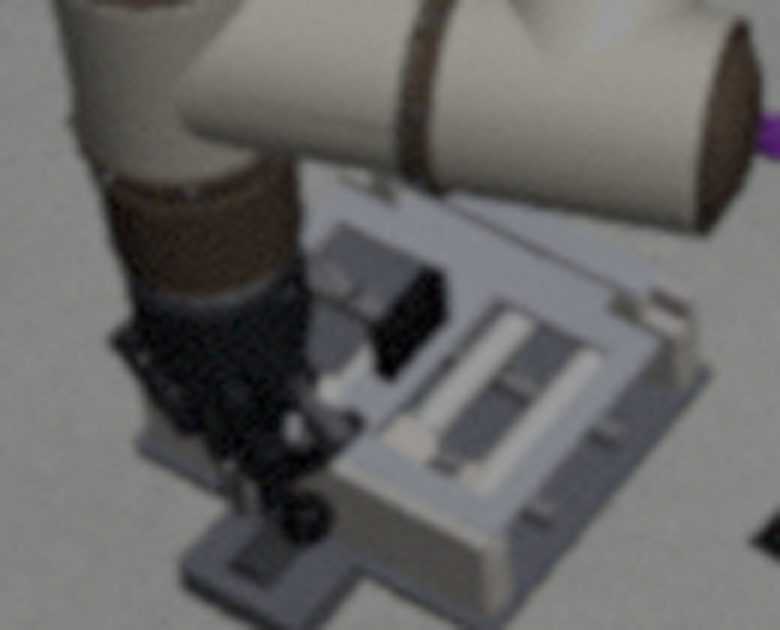

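send_rows(translation=[[0,2,0],[0,1,0],[0,1,0],[0,0,0],[0,0,0]], dr=[[0,0,0],[0,0,0],[0,0,0],[0,0,0],[0,0,0]], grip=[0,0,0,0,0])

```text
clock: 56.75
position: [667.9, -16.2, 66.8]
ee_rot: [0.055, 0.998, -0.002, -0.0]
contact_force: [0.8, -9.0, -0.4]
gripper_width: -0.2
```

send_rows(translation=[[0,2,0],[0,0,0],[0,0,0],[0,0,0],[0,0,0]], dr=[[0,0,0],[0,0,0],[0,0,0],[0,0,0],[0,0,0]], grip=[0,0,0,0,0])

```text
clock: 57.38
position: [667.9, -15.9, 66.8]
ee_rot: [0.056, 0.998, -0.003, -0.0]
contact_force: [0.7, -13.9, -0.9]
gripper_width: -0.3
```

At the end stop. Retreat and check.

send_rows(translation=[[0,-15,0],[0,-25,0],[0,0,-50],[0,0,-60],[0,0,-60]], dr=[[0,0,0],[0,0,0],[0,0,0],[0,0,0],[0,0,0]], grip=[0,0,0,0,0])

```text
clock: 58.0
position: [663.6, -51.8, 238.9]
ee_rot: [0.055, 0.998, 0.0, 0.001]
contact_force: [0.4, 0.1, 0.4]
gripper_width: 0.3
```

send_rows(translation=[[0,-60,0],[0,-60,0],[0,-60,0],[0,-60,0],[0,-60,0]], dr=[[0,0,0],[0,0,0],[0,0,0],[0,0,0],[0,0,0]], grip=[0,0,0,0,0])

```text
clock: 58.62
position: [630.3, -351.5, 237.2]
ee_rot: [0.055, 0.998, 0.0, 0.001]
contact_force: [0.1, -0.7, 0.0]
gripper_width: -0.1
```

send_rows(translation=[[55,0,0],[55,0,0],[55,0,0],[55,0,0],[0,0,0]], dr=[[0,0,0],[0,0,0],[0,0,0],[0,0,0],[0,0,0]], grip=[0,0,0,0,0])

```text
clock: 59.25
position: [408.5, -324.8, 237.3]
ee_rot: [0.056, 0.998, 0.0, 0.001]
contact_force: [-0.3, -1.0, -0.2]
gripper_width: -0.1
```

```bash
python3 - <<'E'
from h import *
p=np.load("rock2.npy"); R,t=pose(*p)
for cam in("top","scene"):
    arm.get_image(cam)
    for n in("frame_grip","frame_tongue","lip","stop","lever_tip","rocker","tube1_c"):
      for r in arm.place_of(n,cam)[:3]: print(cam,n,r["confidence"],(R.T@(np.array(r["xyz"])-t)).round(1))
W=lambda a:np.array(a)@R.T+t
crop("scene","z1.png",160,160,130,105,6);crop("top","z1t.png",280,120,110,110,5)
cv2.imwrite("pics/z2.png",arm.get_image("top")[:,:,::-1])
E
```

```text
top frame_grip 0.56 [ 3.8 -3.6 82. ]
top frame_tongue 0.91 [-81.    1.3  51.9]
top lip 0.96 [-71.8  -3.   64.2]
top stop 0.76 [75.5 -3.  66.5]
top stop 0.61 [-6.3 19.7 35.4]
top stop 0.53 [-310.6  383.7    2.1]
top lever_tip 0.45 [118.5  24.3  77.5]
top rocker 0.68 [ 0.5 -1.6  0.1]
top tube1_c 0.75 [-0.1 61.6 35.5]
scene frame_grip 0.57 [-0.6 18.9 35.9]
scene frame_tongue 0.79 [-74.1  -0.1  51.9]
scene frame_tongue 0.21 [ 8.7 -1.6 77.6]
scene lip 0.75 [-65.3  -2.3  69.1]
scene stop 0.81 [79.8  1.2 65.2]
scene stop 0.55 [-5.3 -2.1 -0.5]
scene lever_tip 0.65 [122.3  28.   73.8]
scene rocker 0.81 [-2.8  0.3 -3.6]
scene tube1_c 0.61 [-3.9 64.9 39.5]
```

View pics/z1.png

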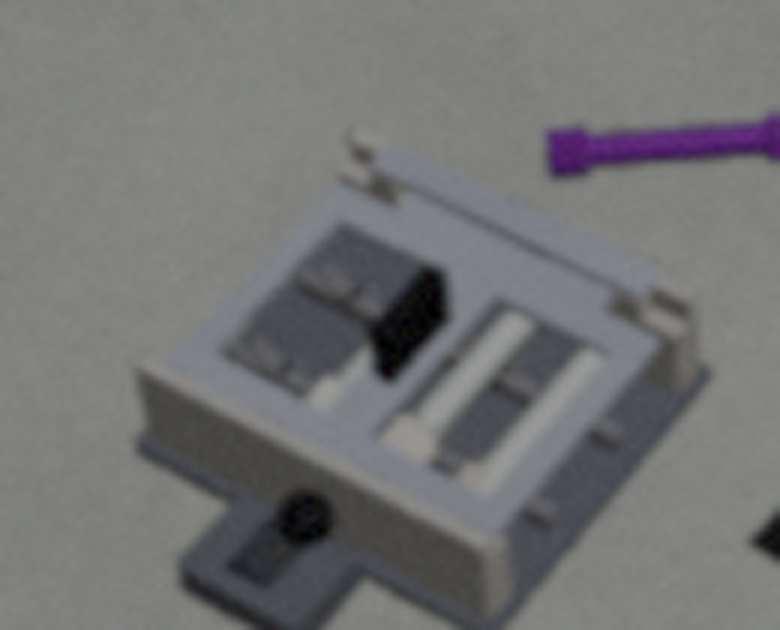

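View pics/z1t.png

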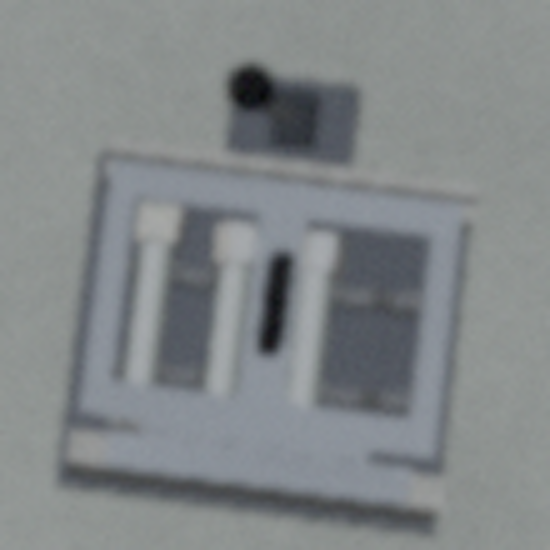

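View pics/z2.png

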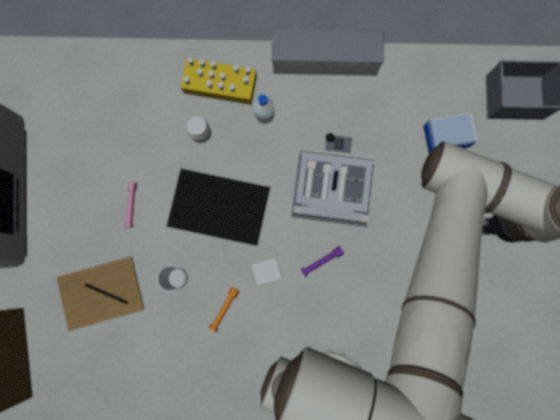

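All checks agree: frame home, lever fully on, and three tubes cradled. Handing in.

```bash
python3 - <<'E'
from bench import arm
print(arm.job_done()); print(arm.read_state()["clock"])
E
```

```text
the job is handed in; nothing more can be done
None
the job is handed in; nothing more can be done
```

I finished the whole sequence and handed it in at about 60 s of the 210 s allowed; `job_done` gives no verdict. I switched the lever off and laid the frame on the bench. Then I put the three off-white tubes in grooves at y = -22, +22 and +66 mm and hooked the frame back in and swung it down. Last, I threw the lever back on. The orange, pink and purple tubes were left alone. The frame was knocked about 5 cm sideways while it lay on the bench, so I measured it again before gripping it.

**Last checks:**
- **Tubes:** fits put them at 36 to 37 mm height, within about 0.02 rad of the rocker's x. The first two sit about 3 to 5 mm off centre along x, and the third within about 1.5 mm; the limit is 10 mm.
- **Frame:** my last reading before letting go was level, with the tongue at x -78, y 0 and z 53 mm. It met firm resistance when pressed down.
- **Lever:** pushed to its end stop, and both views show the ball on the on side.
- **Other things on the bench:** all look where they were in the top view, except the beaker, which I did not compare closely.

**Disagreements:**
- **Rocker position:** pushing the tongue against the end wall put the rocker about 2 mm further back in x than the camera fit did.
- **Tongue position:** the two cameras disagreed, reading x = -81 and -74 mm; both are inside the allowed range.
- **Tube at y = +22:** a scene-camera-only fit gave x = -18 mm. I rejected it because the top and combined fits gave about -4 mm.

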